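# Set up a clarinet joint for a key-lift check

### The arm

A 7-joint arm with a two-finger parallel gripper is mounted at the origin on a cart in front of the work surface, level with it; the furniture and walls round the work are solid. World frame = base frame: x ahead of the robot, y to its left, z up, the work surface at z = 0. Lengths are in m, angles in rad, forces in N, time in s.
With the tool pointing down it reaches from about 0.4 to 0.75 m from the base axis. Payload 19.5 kg.
Tool frame: the origin (TCP) lies midway between the tips of the shut fingers; the grasp point (between the pads) lies 19 mm behind it (r.hold_point_z is the distance from the TCP to the grasp point, in m); y points along the fingers, x is the direction in which the jaws open and shut, and the axes are right-handed (so a half turn about y gives the same grasp; the last joint's range is limited). The gripper opens to 85 mm and grips with 20 to 120 N. Pads are 22 mm wide; open, the fingers measure 114 mm over their backs; the gripper's body (76 mm by 85 mm) begins 54 mm behind the grasp point. The pads swing forward as they close: fully open they stand 13 mm farther back than shut.
Start: joints at [-1.378, 0.707, -0.028, 1.485, 0.022, 0.951, -0.075], TCP at [0.134, 0.559, 0.203] pointing down, gripper open.
Joint ranges: [-2.71, 2.71], [-0.32, 2.16], [-1.57, 1.52], [0, 2.45], [-1.46, 4.6], [0, 2.02], [-2.83, 2.83]. Speed limits (rad/s): [1.89, 1.89, 2.57, 2.57, 3.01, 3.01, 3.01].

### API

Orientations are given as [roll, pitch, yaw] about the fixed x, y, z axes, in that order (R = Rz(yaw) Ry(pitch) Rx(roll)).
In Python, from plant import r gives the robot as it stands.
- The arm moves only by the shell command python3 -m handwheel 'ROWS' [FORCE]. ROWS is JSON, a list that holds one entry, the list of rows, each a list of 7 numbers: the shift along the tool's x, y, z in units of 20 mm (1.0 is 20 mm), then the turn, a rotation vector about the tool's x, y, z in units of 2 pi rad (1.0 is 2 pi rad), then the opening, from 0 (shut) to 1 (fully open). In form: [[[dx, dy, dz, ax, ay, az, claw], ...]]. A call has 1 to 10 rows; each row shifts and turns the commanded pose from where the row before left it, along the tool's axes as they then stand; what a row does not reach is not made up. A row lasts 1/12 s, in which the tool goes at most 41.7 mm and 7.16 degrees, less where a joint would pass 70% of its speed; a pose out of reach is approached as far as the arm can. A call with a number of a shift or a turn outside -1 to 1 is refused whole. A call with a gripper value outside its range is refused whole. The fingers move at their own pace and stop on an object; FORCE is the grip in N (left out, the last holds). Time passes only in rows, so rows that do not move let the fingers close. It gives the time, the measured TCP pose, the force and the opening at its end, in the units of the state.
- r.sense(): the state, without advancing time (a new reading comes with each control period).
- r.capture(name): name is "scene" or "top"; returns the picture (400x640x3 uint8, red, green, blue); there is no depth.
- r.camera_info(name): a dict with "vertical_fov" (degrees; the focal length in pixels is half the picture's height over the tangent of half this angle, whatever the lens; pixels are square), "cx", "cy" (the principal point, pixels), "k1" (the pictures are not rectified: a ray, as slopes to the right and down, at radius r is drawn at 1 + k1 r^2 times it, then the intrinsics apply), "T" (4x4, takes a point from camera to world coordinates). Camera axes: x right, y down, z forward; pixel columns grow to the right and rows downward; lengths in m; the calibration is good to about 2 mm. A picture is of the moment at which its call begins. camera_info takes no time and is no camera call.
- r.hand_in(): hands the job in, once; it reports no verdict.
Trained networks look in the newest picture that a camera, given by its name, has taken for a name from the list of things; names that differ only in an ending like _2 or _b are one class to them, and where a whole thing is asked for, a point or a joint stands for the part that bears it (a point fixed in the world has none). Each returns a list of dicts, best first, with "confidence" (0 to 1); they miss things now and then, are a little off and sometimes report something else, mostly with a low value. They report only what shows in the picture. A call takes as long as a camera call. They do not tell look-alikes from the thing itself.
- r.outline_of(camera, thing): "pixels" (400x640 bool, what is visible of it) and "bbox" ([left, top, right, bottom] in pixels, round what is visible of it).
- r.spot_point(camera, thing): "at" ([column, row] in pixels: a listed point, or the origin of a listed thing).
The state is a dict: "t": time; "joints": joint angles; "joint_vel": joint speeds; "tau": joint torques, N m; "ee_pos": TCP position; "orientation": TCP orientation; "ft_force": force on the tool from outside, world axes, zero at the start; "torque": the same for the moment, N m; "gripper_width": finger opening in m.
Only numpy, scipy, OpenCV 4.12 (cv2) and the standard library are available. Lean on these libraries where they do the work, as an engineer would, in place of code of your own. Each camera call takes 0.05 s, during which the arm holds its last target. There are 200 camera calls.

### The job

Set the clarinet joint up for measuring its key lift: stand the left-hand cradle in the left recess of the dark set-up plate and the right-hand cradle in the right one, tall walls to the back and end stops outward, then lay the joint in both cradles, keys up, midway between the end stops. Bring the dial stand up last: stand it in the recess at the back of the plate with its arm to the front, so that the plunger hangs over the middle of the joint. Let go of everything, and leave the glue bottle and the brush where they are.

Things in the scene. Friction and masses are not known exactly. Their poses are not given: they have to be found in the camera images.
- left_recess (a point): Left recess, 76 (its x) by 72 mm (y), 4 mm deep, in the dark steel T-shaped set-up plate (fixed, 15 mm thick, bar 290 by 90 mm with a lug behind it). The point is the centre of the recess floor, 11 mm above the desk. Axes of the plate: +x to the back, +y left, z up; turned up to 0.15 rad. What stands in it has 8 mm play all round.
- right_recess (a point): Right recess of the same plate, same size; the point is the centre of its floor, 202 mm to the right (-y) of the left one, same axes. The joint's middle belongs midway between the two.
- back_recess (a point): Square recess, 72 by 72 mm, 4 mm deep, in the plate's lug, for the dial stand's foot; the point is the centre of its floor, 11 mm above the desk, 87 mm behind (+x) the midpoint between the other two, same axes.
- left_cradle_center (a point): Left-hand cradle: loose aluminium block, cork-lined trough along its y, 60 (x) by 56 (y) by 50 mm high, 0.3 kg. The point is its centre, 25 mm above its underside. Solid to 19 mm; low wall in front (-x, 39.5 mm), tall wall at the back (+x, 50 mm), end stop at its LEFT end (+y, 50 mm). Grip it along x on its 60 mm faces. Starts with +x to the back within 0.4 rad.
- right_cradle_center (a point): Right-hand cradle: mirror image of the left-hand one, same sizes, tall wall also at the back (+x), but the end stop at its RIGHT end (-y). The point is its centre, 25 mm above its underside. In both, the trough's cork bed is 24 mm above the underside.
- clarinet_center (a point): Clarinet joint, black with plated keys on top, lying loose, 229 mm long (its y), 42 wide over the keys, 37 high, 0.22 kg. The point is its middle, 18.5 mm above its underside; gripped across x there, it is about 31 mm wide. It does not roll. Starts left to right within 0.2 rad. In the cradles its underside is 24 mm above the recess floors; either end may be left.
- dial_stand_cap (a point): Loose dial stand, 164 mm high, 0.45 kg: grey foot 56 by 56 by 20 mm, column, black ribbed cap on top (cylinder 22 mm across, 30 high) to grip from above. The point is the cap's centre on the column's axis, 149 mm above the underside. Arm at 116 mm height to its front (-x) carries a 40 mm dial, face to -x. Starts with -x towards the robot within 0.4 rad.
- plunger_tip (a point): Lower tip of the dial's plunger, 86 mm in front (-x) of the column's axis and 66 mm above the stand's underside; rigid with the stand. It clears the joint's keys by about 5 mm when all is in place.
- glue: Bystander: white glue bottle with red spout, 45 mm across, 104 mm high, at the back left; origin at its underside.
- brush: Bystander: stubby brush with wooden handle, 94 mm long, at the back right; origin at its underside.
Things that resemble listed ones, but are neither listed nor needed, are in the scene too. Leave any blue or red look-alike of the part that bears left_cradle_center alone.

How it is judged:
By the outcome, as a careful person would: the job done as asked, in the order asked, and still so for the second after the job is handed in, with the robot touching nothing.
It also fails if it takes over 96 s, if anything falls off the work surface, if the arm or the gripper's body presses on something with over 40 N, if the wrist force passes 120 N, or if a joint passes its speed limit or range.

## Working session

There is one attempt and no reset: what is moved stays moved. The work goes in short steps, Python scripts to look and compute and a shell command to move; the robot and the scene stay as the last step left them, time stands still between calls to the robot, and variables do not carry over. Pictures are saved under pics/ and viewed, about 12 in all and at most 16, crops included, and the job is handed in when it is done.

```bash
mkdir -p pics; ls; cat > h.py <<'E'
import numpy as np, cv2
from plant import r
def ray(cam,px):
    i=r.camera_info(cam); f=200/np.tan(np.radians(i["vertical_fov"])/2)
    d=np.array([(px[0]-i["cx"])/f,(px[1]-i["cy"])/f]); u=d.copy()
    for _ in range(30): u=d/(1+i["k1"]*(u@u))
    T=np.array(i["T"]); v=T[:3,:3]@np.array([u[0],u[1],1]); return T[:3,3],v
def at(cam,px,z):
    o,v=ray(cam,px); return o+v*(z-o[2])/v[2]
def proj(cam,p):
    i=r.camera_info(cam); f=200/np.tan(np.radians(i["vertical_fov"])/2)
    T=np.array(i["T"]); c=T[:3,:3].T@(np.array(p)-T[:3,3]); u=c[:2]/c[2]
    u=u*(1+i["k1"]*(u@u)); return np.array([i["cx"],i["cy"]])+f*u
def shot(cam,name):
    im=r.capture(cam); cv2.imwrite(f"pics/{name}.png",im[:,:,::-1]); return im
E
python3 - <<'E'
from h import *
np.set_printoptions(precision=4,suppress=True)
print(r.sense())
H=dict(left_recess=.011,right_recess=.011,back_recess=.011,left_cradle_center=.025,right_cradle_center=.025,clarinet_center=.0185,dial_stand_cap=.149,plunger_tip=.066,glue=0,brush=0)
for c in ("scene","top"):
    im=shot(c,c+"0"); print(c,np.array(r.camera_info(c)["T"])[:3])
    for k,z in H.items():
        for d in r.spot_point(c,k)[:4]: print(c,k,np.round(d["at"],1),round(d["confidence"],2),at(c,d["at"],z))
E
```

```text
pics
{'t': 0.0, 'joints': array([-1.3777,  0.7071, -0.0276,  1.485 ,  0.022 ,  0.9509, -0.0755]), 'joint_vel': array([ 0.0008, -0.0011, -0.0001, -0.0002, -0.0001, -0.0002, -0.0004]), 'tau': array([ -0.0005, -88.3218,   1.2344, -23.6164,   0.0169,   0.0066,
        -0.    ]), 'ee_pos': array([0.1337, 0.5589, 0.2029]), 'orientation': array([-1.5708,  0.001 ,  1.336 ]), 'ft_force': array([ 0.3124,  0.2826, -0.0862]), 'torque': array([ 0.0191,  0.    , -0.0142]), 'gripper_width': 0.08520557523929509}
scene [[ 0.7507 -0.488   0.4452 -0.0086]
 [-0.6605 -0.5454  0.516  -0.6096]
 [-0.009  -0.6815 -0.7318  0.9817]]
scene left_recess [314.3 184.1] 0.9 [0.5976 0.1391 0.011 ]
scene left_recess [432.5 247.2] 0.26 [ 0.6776 -0.2452  0.011 ]
scene right_recess [368.2 218.3] 0.74 [ 0.6223 -0.0614  0.011 ]
scene back_recess [360.  182.5] 0.86 [0.703  0.0537 0.011 ]
scene left_cradle_center [235.8 175. ] 0.85 [0.4387 0.3146 0.025 ]
scene left_cradle_center [253.  203.7] 0.84 [0.4099 0.1845 0.025 ]
scene left_cradle_center [389.8 252.6] 0.79 [ 0.5727 -0.188   0.025 ]
scene right_cradle_center [387.2 295
[... 673 characters left out ...]
05 -0.1066 -0.9938  1.0967]]
top left_recess [263.5 177.2] 0.89 [0.6005 0.1413 0.011 ]
top right_recess [334.1 166.9] 0.84 [ 0.6295 -0.0508  0.011 ]
top back_recess [298.9 142.9] 0.8 [0.696  0.0456 0.011 ]
top left_cradle_center [194.4 234.1] 0.86 [0.4468 0.318  0.025 ]
top left_cradle_center [243.3 250.8] 0.67 [0.4028 0.1902 0.025 ]
top left_cradle_center [385.5 183.8] 0.61 [ 0.581  -0.1883  0.025 ]
top right_cradle_center [413.5 225.7] 0.56 [ 0.4681 -0.2611  0.025 ]
top clarinet_center [327.2 243.4] 0.6 [ 0.4214 -0.0305  0.0185]
top dial_stand_cap [195.9 162.2] 0.84 [0.613 0.286 0.149]
top glue [218.  127.7] 0.87 [0.7401 0.269  0.    ]
top brush [399.8 143.9] 0.77 [ 0.6973 -0.2356  0.    ]
```

View pics/scene0.png

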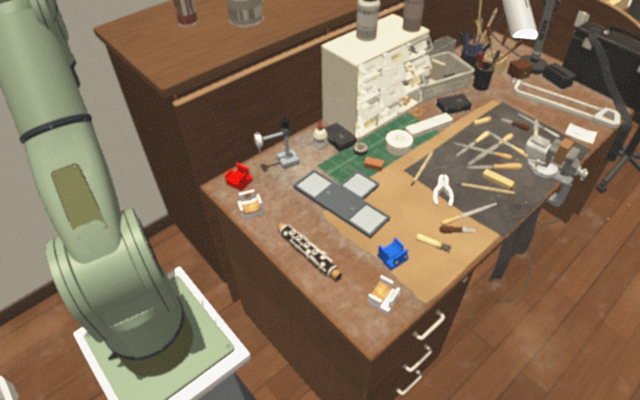

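View pics/top0.png

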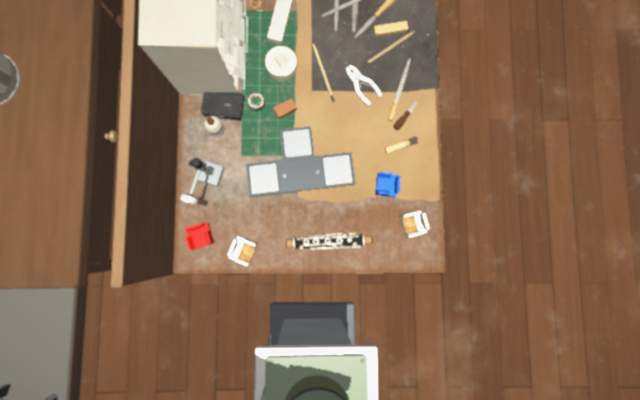

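```bash
python3 - <<'E'
from h import *
a=cv2.imread("pics/top0.png"); b=cv2.imread("pics/scene0.png")
def t(im,x,y,w=50,h=40,k=5): return cv2.resize(im[y-h//2:y+h//2,x-w//2:x+w//2],(266,200),interpolation=cv2.INTER_CUBIC)
R=[[t(a,241,250),t(a,415,224),t(a,204,172)],[t(b,251,203),t(b,385,293),t(b,278,145,70,56)],[t(a,330,241,96,72),t(b,310,250,84,63),t(a,300,165,120,90)]]
cv2.imwrite("pics/c1.png",np.vstack([np.hstack(q) for q in R]))
E
```

```text
(no output)
```

View pics/c1.png

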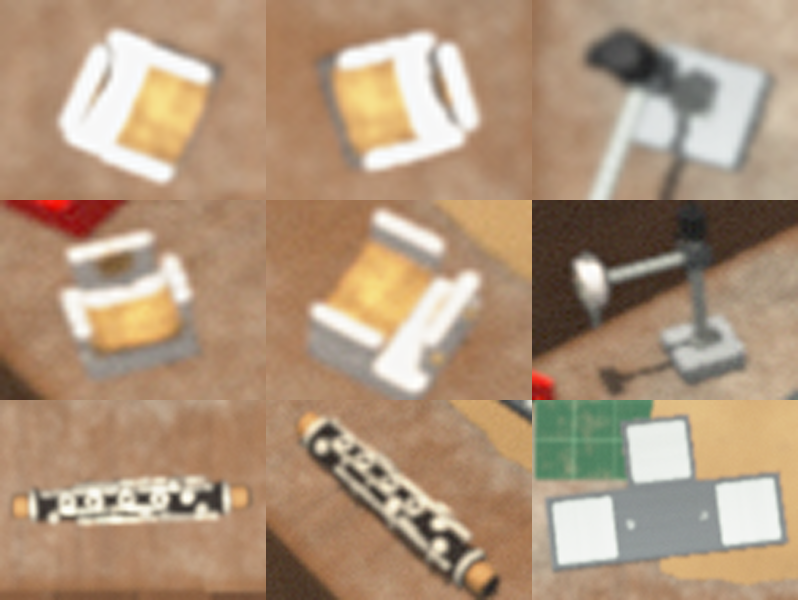

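```bash
cat > fit.py <<'E'
from h import *
from scipy.optimize import minimize
def box(x,y,z0,z1): return [[a,b,c] for a in(-x,x) for b in(-y,y) for c in(z0,z1)]
CR=[[-.03,-.028,0],[-.03,.028,0],[.03,-.028,0],[.03,.028,0],[.03,-.028,.05],[.03,.028,.05],[-.03,-.028,.0395],[-.03,.028,.0395]]
def place(P,p,z=0):
    c,s=np.cos(p[2]),np.sin(p[2]); P=np.array(P)
    return np.c_[p[0]+c*P[:,0]-s*P[:,1],p[1]+s*P[:,0]+c*P[:,1],P[:,2]+z]
S=4
def hull(cam,P):
    q=np.array([proj(cam,v) for v in P]); h=cv2.convexHull((q*S*16+S*8).astype(np.int32))
    m=np.zeros((400*S,640*S),np.uint8); cv2.fillConvexPoly(m,h,1,shift=4)
    return cv2.resize(m.astype(np.float32),(640,400),interpolation=cv2.INTER_AREA)
def fit(masks,parts,p0,z=0):
    """masks {cam:bool img}, parts list of point sets (each convex)"""
    def cost(p):
        v=0
        for c,m in masks.items():
            u=np.max([hull(c,place(P,p,z)) for P in parts],0); v+=np.abs(u-m).sum()/m.sum()
        return v
    p0=np.array(p0,float); best=None
    for w in (.15,-.15):
        o=minimize(cost,p0,method="Nelder-Mead",options=dict(initial_simplex=[p0,p0+[.012,0,0],p0+[0,.012,0],p0+[0,0,w]],xatol=2e-4,fatol=1e-4,maxiter=120))
        if best is None or o.fun<best.fun: best=o
    return best.x,best.fun
def mask(cam,thing,px):
    L=[d for d in r.outline_of(cam,thing) if d["bbox"][0]-6<=px[0]<=d["bbox"][2]+6 and d["bbox"][1]-6<=px[1]<=d["bbox"][3]+6]
    return np.array(L[0]["pixels"]).astype(np.float32) if L else None
def masks(thing,p,cams=("scene","top")):
    M={c:mask(c,thing,proj(c,p)) for c in cams}; return {c:m for c,m in M.items() if m is not None}
RP=[[[a,b,0] for a,b in((-.038,-.036),(.038,-.036),(.038,.036),(-.038,.036))],
 [[a,b,0] for a,b in((.051,-.036),(.123,-.036),(.123,.036),(.051,.036))]]
def plate(ims,p0):
    M={}
    L=np.array(RP[0])
    parts=[L+[0,.101,0],L-[0,.101,0],np.array(RP[1])]
    T=[np.array([[a,b,.004] for a,b in((-.045,-.145),(.045,-.145),(.045,.145),(-.045,.145))]),np.array([[a,b,.004] for a,b in((.04,-.043),(.13,-.043),(.13,.043),(.04,.043))])]
    for c,im in ims.items():
        reg=np.max([hull(c,place(P*1.06,p0,.011)) for P in T],0)>0
        M[c]=((im.min(2)>150)&reg).astype(np.float32)
    return fit(M,parts,p0,.011)
E
python3 - <<'E'
from fit import *
np.set_printoptions(precision=4,suppress=True)
ims={c:shot(c,c+"1") for c in("scene","top")}
for c in ims: print(c,plate({c:ims[c]},[.613,.042,.137]))
print("plate",plate(ims,[.613,.042,.137]))
for n,p,P in(("left_cradle_center",[.406,.187,-.39],CR),("right_cradle_center",[.472,-.266,.25],CR),("clarinet_center",[.424,-.031,0],box(.0185,.1145,.002,.034))):
    M=masks(n,p[:2]+[.025]); print(n,{c:int(m.sum()) for c,m in M.items()})
    for c in M: print(c,fit({c:M[c]},[P],p))
    print("both",fit(M,[P],p))
M=masks("dial_stand_cap",[.61,.28,.149]); print({c:int(m.sum()) for c,m in M.items()})
ST=[box(.028,.028,0,.02),box(.011,.011,.134,.164),box(.006,.006,.02,.134),np.array(box(.043,.005,.111,.121))-[.043,0,0],np.array(box(.006,.02,.096,.136))-[.086,0,0]]
for c in M: print(c,fit({c:M[c]},ST,[.61,.28,-.35]))
print("stand",fit(M,ST,[.61,.28,-.35]))
E
```

```text
scene (array([0.6086, 0.0407, 0.1181]), np.float64(0.051236748695373535))Traceback (most recent call last):
  File "<stdin>", line 4, in <module>
  File "fit.py", line 40, in plate
    return fit(M,parts,p0,.011)
  File "fit.py", line 22, in fit
    o=minimize(cost,p0,method="Nelder-Mead",options=dict(initial_simplex=[p0,p0+[.012,0,0],p0+[0,.012,0],p0+[0,0,w]],xatol=2e-4,fatol=1e-4,maxiter=120))
    res = _minimize_neldermead(fun, x0, args, callback, bounds=bounds,
                               **options)
    fxr = func(xr)
    fx = function(np.copy(x), *(wrapper_args + args))
  File "fit.py", line 18, in cost
    u=np.max([hull(c,place(P,p,z)) for P in parts],0); v+=np.abs(u-m).sum()/m.sum()
              ~~~~^^^^^^^^^^^^^^^^
  File "fit.py", line 10, in hull
    q=np.array([proj(cam,v) for v in P]); h=cv2.convexHull((q*S*16+S*8).astype(np.int32))
                ~~~~^^^^^^^
  File "h.py", line 11, in proj
    i=r.camera_info(cam); f=200/np.tan(np.radians(i["vertical_fov"])/2)
ValueError: time passes only in moves, steps and waits
```

```bash
sed -i 's/r\.camera_info(cam)/info(cam)/; s/^def ray/from functools import lru_cache\n@lru_cache(None)\ndef info(c): return r.camera_info(c)\ndef ray/' h.py
python3 - <<'E'
from fit import *
np.set_printoptions(precision=4,suppress=True)
ims={c:shot(c,c+"1") for c in("scene","top")}
for c in ims: print(c,plate({c:ims[c]},[.613,.042,.137]))
print("plate",plate(ims,[.613,.042,.137]))
for n,p,P in(("left_cradle_center",[.406,.187,-.39],CR),("right_cradle_center",[.472,-.266,.25],CR),("clarinet_center",[.424,-.031,0],box(.0185,.1145,.002,.034))):
    M=masks(n,p[:2]+[.025]); print(n,{c:int(m.sum()) for c,m in M.items()})
    for c in M: print(c,fit({c:M[c]},[P],p))
    print("both",fit(M,[P],p))
M=masks("dial_stand_cap",[.61,.28,.149]); print({c:int(m.sum()) for c,m in M.items()})
ST=[box(.028,.028,0,.02),box(.011,.011,.134,.164),box(.006,.006,.02,.134),np.array(box(.043,.005,.111,.121))-[.043,0,0],np.array(box(.006,.02,.096,.136))-[.086,0,0]]
for c in M: print(c,fit({c:M[c]},ST,[.61,.28,-.35]))
print("stand",fit(M,ST,[.61,.28,-.35]))
E
```

```text
scene (array([0.6085, 0.0408, 0.1182]), np.float64(0.05269607901573181))
top (array([0.6094, 0.0415, 0.1187]), np.float64(0.16351884603500366))
plate (array([0.6087, 0.0408, 0.1195]), np.float64(0.21780428290367126))
left_cradle_center {'scene': 548, 'top': 503}
scene (array([ 0.4027,  0.1946, -0.4075]), np.float64(0.11473540216684341))
top (array([ 0.4039,  0.194 , -0.3962]), np.float64(0.15854871273040771))
both (array([ 0.4029,  0.195 , -0.3814]), np.float64(0.27314308285713196))
right_cradle_center {'top': 512}
top (array([ 0.4732, -0.2612,  0.266 ]), np.float64(0.1507568359375))
both (array([ 0.4732, -0.2612,  0.266 ]), np.float64(0.1507568359375))
clarinet_center {'scene': 984, 'top': 1062}
scene (array([ 0.429 , -0.0325, -0.0442]), np.float64(0.5073679089546204))
top (array([ 0.4272, -0.0329,  0.0483]), np.float64(0.2185145914554596))
both (array([ 0.4271, -0.0342, -0.0013]), np.float64(0.7579513788223267))
{'scene': 739, 'top': 800}
scene (array([ 0.6096,  0.2839, -0.3335]), np.float64(0.18580852448940277))
top (array([ 0.6116,  0.2849, -0.2868]), np.float64(0.16257812082767487))
stand (array([ 0.611 ,  0.2845, -0.304 ]), np.float64(0.3660734295845032))
```

```bash
cat > go.py <<'E'
import sys; from h import *
from scipy.spatial.transform import Rotation as R
def rot(s): return R.from_euler("xyz",s["orientation"])
def plan(x,y,z,yaw):
    s=r.sense(); A=rot(s); B=R.from_euler("xyz",[-np.pi/2,0,yaw])
    w=(A.inv()*B).as_rotvec()/(2*np.pi); d=np.array([x,y,z])-s["ee_pos"]
    print("t",round(s["t"],2),"pos",np.round(s["ee_pos"],4),"rpy",np.round(s["orientation"],3),"w",round(s["gripper_width"],4),"F",np.round(s["ft_force"],1))
    print("turn",np.round(w,4),"| shift before turn",np.round(A.inv().apply(d)/.02,3),"| shift after turn",np.round(B.inv().apply(d)/.02,3))
if __name__=="__main__": plan(*map(float,sys.argv[1:5]))
E
python3 -m handwheel '[[[-0.81,0,-0.964,0,0,0,1],[-0.81,0,-0.964,0,0,0,1],[-0.81,0,-0.964,0,0,0,1],[-0.81,0,-0.964,0,0,0,1],[-0.81,0,-0.964,0,0,0,1],[-0.81,0,-0.964,0,0,0,1],[-0.81,0,-0.964,0,0,0,1],[-0.81,0,-0.964,0,0,0,1],[-0.81,0,-0.964,0,0,0,1],[-0.81,0,-0.964,0,0,0,1]]]' 60
python3 -m handwheel '[[[-0.81,0,-0.964,0,0,0,1],[-0.81,0,-0.964,0,0,0,1],[-0.81,0,-0.964,0,0,0,1],[-0.81,0,-0.964,0,0,0,1],[-0.81,0,-0.964,0,0,0,1],[-0.81,0,-0.964,0,0,0,1],[-0.81,0,-0.964,0,0,0,1],[-0.81,0,-0.964,0,0,0,1],[0,0,0,0,0.0196,0,1],[0,0,0,0,0.0196,0,1]]]'
python3 -m handwheel '[[[0,0,0,0,0.0196,0,1],[0,0,0,0,0.0196,0,1],[0,0,0,0,0.0196,0,1],[0,0,0,0,0.0196,0,1],[0,0,0,0,0.0196,0,1],[0,0,0,0,0.0196,0,1],[0,0,0,0,0.0196,0,1],[0,0,0,0,0.0196,0,1],[0,0,0,0,0.0196,0,1],[0,0,0,0,0.0196,0,1]]]'
python3 go.py .4035 .1945 .1 -.395
```

```text
t: 2.53
ee_pos: [0.2842, 0.3558, 0.2035]
orientation: [-1.571, -0.0, 1.336]
ft_force: [1.2, -0.5, 0.2]
gripper_width: 0.0855
t: 3.37
ee_pos: [0.4043, 0.1934, 0.2034]
orientation: [-1.571, -0.0, 1.082]
ft_force: [-0.1, 0.2, 0.4]
gripper_width: 0.0855
t: 4.2
ee_pos: [0.4035, 0.1949, 0.2035]
orientation: [-1.571, -0.0, -0.148]
ft_force: [-0.2, 0.2, 0.0]
gripper_width: 0.0857
t 4.2 pos [0.4035 0.1949 0.2035] rpy [-1.571 -0.    -0.148] w 0.0857 F [-0.2  0.2  0. ]
turn [-0.      0.0393  0.    ] | shift before turn [ 3.000e-03  5.176e+00 -2.300e-02] | shift after turn [ 0.009  5.176 -0.02 ]
```

```bash
python3 -m handwheel '[[[0,0.9,0,0,0.0197,0,1],[0,0.9,0,0,0.0197,0,1],[0,1,0,0,0,0,1],[0,1,0,0,0,0,1],[0,1,0,0,0,0,1],[0,1,0,0,0,0,1],[0,1,0,0,0,0,1],[0,1,0,0,0,0,1],[0,1,0,0,0,0,1],[0,0.97,0,0,0,0,1]]]'
python3 -m handwheel '[[[0,0,0,0,0,0,1],[0,0,0,0,0,0,0],[0,0,0,0,0,0,0],[0,0,0,0,0,0,0],[0,0,0,0,0,0,0],[0,0,0,0,0,0,0],[0,0,0,0,0,0,0]]]' 60
python3 go.py .597 .1413 .1 .119
python3 - <<'E'
from h import *
a=shot("scene","g1"); b=shot("top","g2")
x,y=240,195
A=cv2.resize(a[y-40:y+40,x-50:x+50],(400,320)); 
B=cv2.resize(b[210:290,190:290],(400,320)); cv2.imwrite("pics/g.png",np.hstack([A,B])[:,:,::-1])
E
```

```text
t: 5.03
ee_pos: [0.4035, 0.1949, 0.0071]
orientation: [-1.571, -0.0, -0.389]
ft_force: [0.7, 0.3, 0.2]
gripper_width: 0.0858
t: 5.62
ee_pos: [0.404, 0.1949, 0.0085]
orientation: [-1.57, -0.001, -0.389]
ft_force: [3.8, -1.5, 2.9]
gripper_width: 0.0124
t 5.62 pos [0.404  0.1949 0.0085] rpy [-1.57e+00 -1.00e-03 -3.89e-01] w 0.0124 F [ 3.8 -1.5  2.9]
turn [-0.0001 -0.0809  0.0002] | shift before turn [ 9.95  -4.56   1.186] | shift after turn [ 9.262 -4.573 -3.808]
```

View pics/g.png

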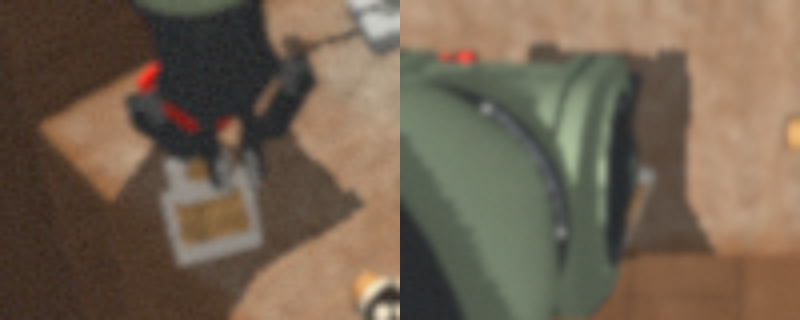

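```bash
python3 - <<'E'
from fit import *
np.set_printoptions(precision=4,suppress=True)
s=r.sense(); print("tcp px",proj("scene",s["ee_pos"]),"orig cradle top px",proj("scene",[.4035,.1945,.025]))
print([ (np.round(d["at"],1),round(d["confidence"],2),at("scene",d["at"],.025)) for d in r.spot_point("scene","left_cradle_center")])
a=cv2.imread("pics/g1.png")
o=cv2.imread("pics/scene0.png")
t=lambda im:cv2.resize(im[160:240,200:300],(400,320),interpolation=cv2.INTER_CUBIC)
a=a.copy()
for P in (place(CR,[.4035,.1945,-.395]),):
    for v in P: 
        q=proj("scene",v); cv2.circle(a,(int(round(q[0])),int(round(q[1]))),0,(0,255,0),-1); cv2.circle(o,(int(round(q[0])),int(round(q[1]))),0,(0,255,0),-1)
q=proj("scene",s["ee_pos"]); cv2.circle(a,(int(round(q[0])),int(round(q[1]))),0,(0,0,255),-1)
cv2.imwrite("pics/g3.png",np.hstack([t(o),t(a)]))
E
```

```text
tcp px [249.8502 206.6351] orig cradle top px [249.1132 202.8719]
[(array([240.7, 207.1]), 0.67, array([0.3765, 0.1971, 0.025 ])), (array([391.3, 252.2]), 0.59, array([ 0.5765, -0.1897,  0.025 ])), (array([237.5, 175.1]), 0.47, array([0.4423, 0.3108, 0.025 ]))]
```

View pics/g3.png

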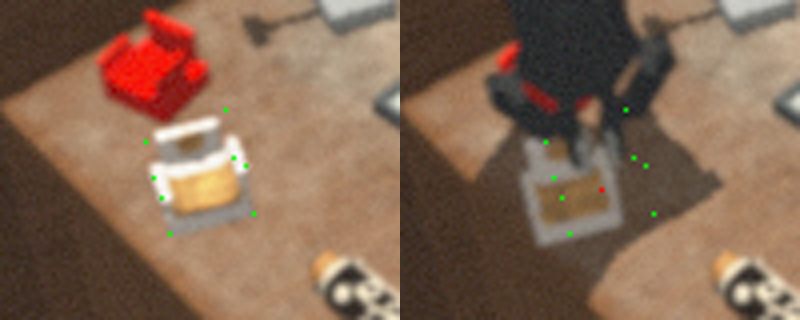

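```bash
python3 -m handwheel '[[[0,0,0,0,0,0,0.5],[0,0,0,0,0,0,0.5],[0,0,0,0,0,0,0.5],[0,0,0,0,0,0,0.5],[0,-0.5,0,0,0,0,0.5],[0,-1,0,0,0,0,1],[0,-1,0,0,0,0,1],[0,-1,0,0,0,0,1],[0,-1,0,0,0,0,1],[0,-1,0,0,0,0,1]]]'
python3 -m handwheel '[[[0,-1,0,0,0,0,1],[0,-1,0,0,0,0,1],[0,-1,0,0,0,0,1],[0,-1,0,0,0,0,1],[0,-1,0,0,0,0,1]]]'
python3 - <<'E'
from fit import *
np.set_printoptions(precision=4,suppress=True)
a=shot("scene","k1");b=shot("top","k2")
t=lambda im,x,y:cv2.resize(im[y-40:y+40,x-50:x+50],(400,320),interpolation=cv2.INTER_CUBIC)
P=[]
M={"scene":mask("scene","left_cradle_center",[241,207])}
print(fit(M,[CR],[.377,.197,-.39]))
cv2.imwrite("pics/k.png",np.hstack([t(a,240,200),t(b,240,250)])[:,:,::-1])
E
```

```text
t: 6.6
ee_pos: [0.403, 0.1948, 0.1189]
orientation: [-1.571, 0.001, -0.389]
ft_force: [0.5, 0.9, -0.1]
gripper_width: 0.0853
t: 7.02
ee_pos: [0.403, 0.1947, 0.219]
orientation: [-1.571, 0.0, -0.389]
ft_force: [-0.0, 0.7, -0.7]
gripper_width: 0.0854
(array([ 0.3791,  0.2036, -0.4187]), np.float64(0.1193925216794014))
```

View pics/k.png

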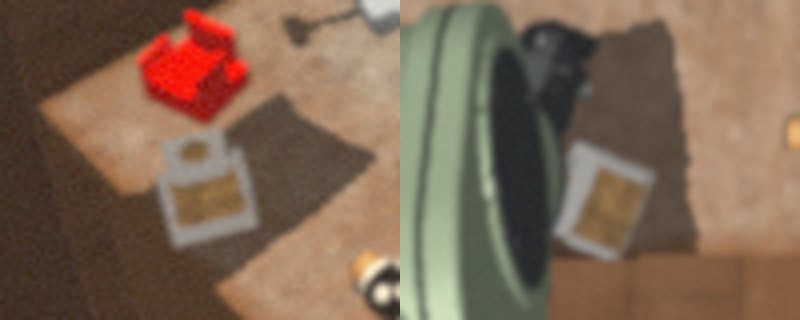

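```bash
python3 - <<'E'
from fit import *
from go import rot
np.set_printoptions(precision=4,suppress=True)
s=r.sense(); A=rot(s)
out=[]
for c,n,(x,y,w,h) in(("scene","k1",(150,60,160,160)),("top","k2",(150,160,160,160))):
    im=cv2.imread(f"pics/{n}.png"); k=2.5
    t=cv2.resize(im[y:y+h,x:x+w],None,fx=k,fy=k,interpolation=cv2.INTER_CUBIC)
    for d,col in(([0,0,0],(0,0,255)),([.05,0,0],(255,0,0)),([0,-.1,0],(0,255,0)),([0,0,.05],(255,255,0)),([0.0425,-.013,0],(0,255,255)),([-0.0425,-.013,0],(0,255,255))):
        q=proj(c,s["ee_pos"]+A.apply(d)); print(c,d,q)
        cv2.circle(t,tuple(int(v) for v in (q-[x,y])*k),3,col,-1)
    out.append(t)
cv2.imwrite("pics/m.png",np.hstack(out))
E
```

```text
scene [0, 0, 0] [239.1917 150.8466]
scene [0.05, 0, 0] [258.4852 146.3979]
scene [0, -0.1, 0] [233.2676 118.9952]
scene [0, 0, 0.05] [235.2964 138.8644]
scene [0.0425, -0.013, 0] [255.0109 143.1331]
scene [-0.0425, -0.013, 0] [221.7073 150.7815]
top [0, 0, 0] [227.1533 252.153 ]
top [0.05, 0, 0] [236.5198 230.4752]
top [0, -0.1, 0] [217.0419 253.3752]
top [0, 0, 0.05] [205.5395 243.3331]
top [0.0425, -0.013, 0] [234.0717 233.57  ]
top [-0.0425, -0.013, 0] [217.7575 271.2627]
```

View pics/m.png

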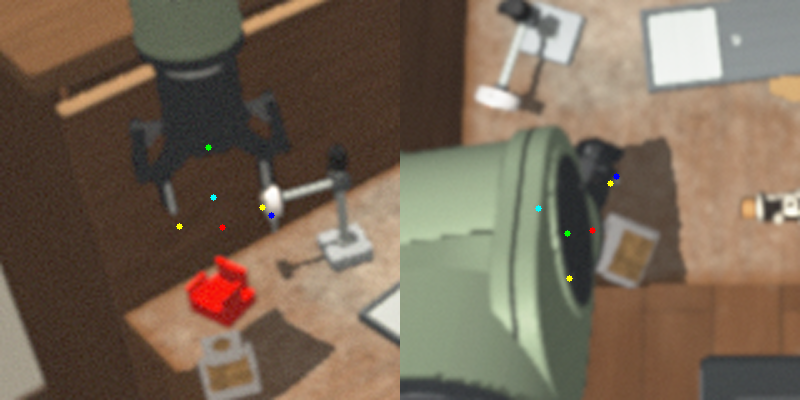

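```bash
python3 go.py .379 .204 -.004 -.419; python3 -c "
from h import *; print(r.hold_point_z)"
```

```text
t 7.17 pos [0.4035 0.1952 0.2187] rpy [-1.57e+00 -1.00e-03 -3.89e-01] w 0.0856 F [-0.1 -0.2  0.4]
turn [-0.0002  0.0048  0.0001] | shift before turn [-1.309 11.133 -0.07 ] | shift after turn [-1.3   11.134 -0.095]
0.0187
```

```bash
python3 -m handwheel '[[[-0.65,0.5,-0.04,0,0.0048,0,1],[-0.65,1,-0.04,0,0,0,1],[0,1,0,0,0,0,1],[0,1,0,0,0,0,1],[0,1,0,0,0,0,1],[0,1,0,0,0,0,1],[0,1,0,0,0,0,1],[0,1,0,0,0,0,1],[0,1,0,0,0,0,1],[0,1,0,0,0,0,1]]]'
python3 -m handwheel '[[[0,0.8,0,0,0,0,1],[0,0.6,0,0,0,0,1],[0,0.2,0,0,0,0,1],[0,0,0,0,0,0,1]]]'
python3 - <<'E'
from fit import *
s=r.sense(); print(s["ee_pos"],s["ft_force"]); a=shot("scene","n1")
t=cv2.resize(a[130:240,180:310],None,fx=5,fy=5,interpolation=cv2.INTER_CUBIC)
q=proj("scene",s["ee_pos"]); cv2.circle(t,tuple(int(v) for v in (q-[180,130])*5),3,(255,0,0),-1)
cv2.imwrite("pics/n.png",t[:,:,::-1])
E
```

```text
t: 8.0
ee_pos: [0.3782, 0.2032, 0.0264]
orientation: [-1.572, 0.001, -0.42]
ft_force: [0.5, 0.3, 0.4]
gripper_width: 0.0855
t: 8.33
ee_pos: [0.3781, 0.203, -0.005]
orientation: [-1.573, 0.001, -0.42]
ft_force: [0.4, 0.1, 0.5]
gripper_width: 0.0853
[ 0.37814921  0.20297522 -0.00498983] [0.41882053 0.1240147  0.47376259]
```

View pics/n.png

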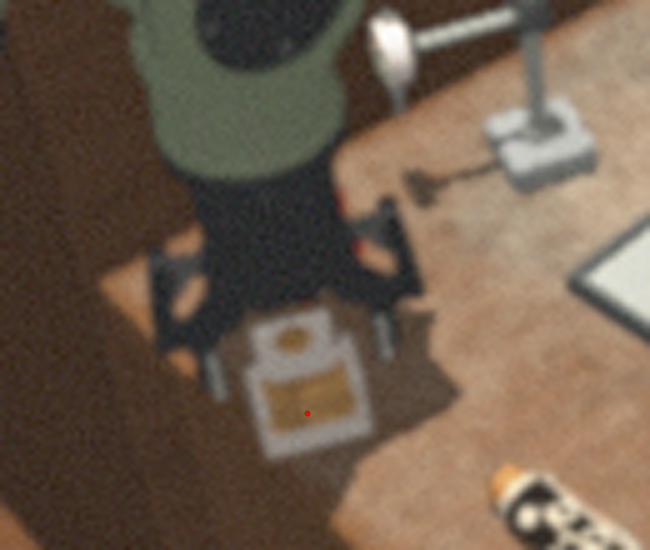

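```bash
python3 - <<'E'
from fit import *
from go import rot
s=r.sense(); A=rot(s)
for sx in(-1,1):
  for b in (.0,.013,.02,.03,.04): print(sx,b,[np.round((proj("scene",s["ee_pos"]+A.apply([sx*g,-b,0]))-[180,130])*5) for g in(.0425,.05)])
M={"scene":mask("scene","left_cradle_center",[241,207])}
print(fit(M,[CR],[.377,.197,-.39]))
a=cv2.imread("pics/n1.png"); t=cv2.resize(a[185:225,210:275],None,fx=12,fy=12,interpolation=cv2.INTER_CUBIC)
def dot(P,col,):
    for v in P: cv2.circle(t,tuple(int(u) for u in (proj("scene",v)-[210,185]+.5)*12),3,col,-1)
for b,c in((0.013,(0,0,255)),(.033,(0,255,255)),(.053,(255,0,255))): dot([s["ee_pos"]+A.apply([q*.0425,-b,w]) for q in(-1,1) for w in (-.011,.011)],c)
dot(place(CR,fit(M,[CR],[.377,.197,-.39])[0]),(0,255,0))
cv2.imwrite("pics/o.png",t)
E
```

```text
-1 0.0 [array([234., 429.]), array([221., 432.])]
-1 0.013 [array([230., 414.]), array([217., 417.])]
-1 0.02 [array([228., 406.]), array([215., 409.])]
-1 0.03 [array([225., 394.]), array([212., 397.])]
-1 0.04 [array([222., 382.]), array([209., 385.])]
1 0.0 [array([380., 395.]), array([393., 392.])]
1 0.013 [array([378., 380.]), array([391., 377.])]
1 0.02 [array([376., 372.]), array([389., 369.])]
1 0.03 [array([374., 360.]), array([387., 357.])]
1 0.04 [array([372., 348.]), array([385., 345.])]
(array([ 0.37758507,  0.20118544, -0.40412098]), np.float64(0.15275096893310547))
```

View pics/o.png

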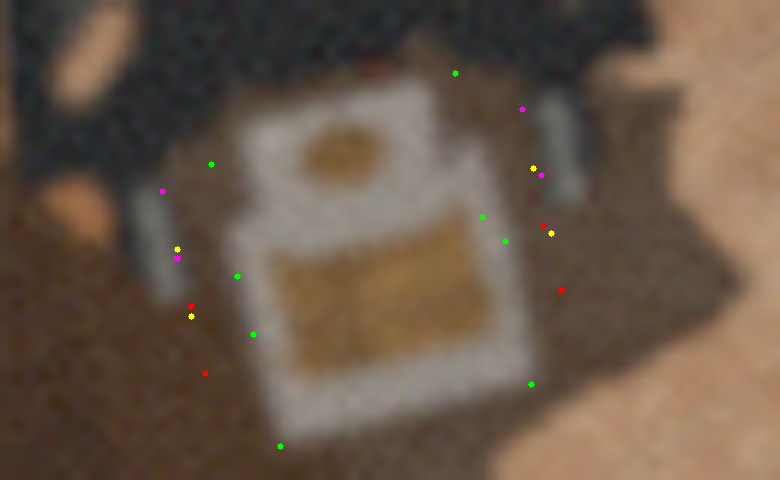

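```bash
python3 -m handwheel '[[[0,0.2,0,0,0,0,1],[0,0.2,0,0,0,0,1],[0,0.15,0,0,0,0,1],[0,0,0,0,0,0,1]]]'
python3 -m handwheel '[[[0,0,0,0,0,0,0.6],[0,0,0,0,0,0,0.6],[0,0,0,0,0,0,0.6],[0,0,0,0,0,0,0.6],[0,0,0,0,0,0,0.6]]]' 50
python3 go.py .597 .1413 .1 .119
```

```text
t: 8.77
ee_pos: [0.3788, 0.2035, -0.0154]
orientation: [-1.571, 0.0, -0.42]
ft_force: [0.2, 0.0, -0.4]
gripper_width: 0.0856
t: 9.18
ee_pos: [0.3789, 0.2036, -0.0145]
orientation: [-1.571, -0.0, -0.419]
ft_force: [-0.0, -0.9, 11.2]
gripper_width: 0.0594
t 9.18 pos [ 0.3789  0.2036 -0.0145] rpy [-1.571 -0.    -0.419] w 0.0594 F [-0.  -0.9 11.2]
turn [-0.     -0.0857  0.    ] | shift before turn [11.231 -5.726  1.596] | shift after turn [10.46  -5.727 -4.388]
```

```bash
python3 -m handwheel '[[[0,0,0,0,0,0,0.85],[0,0,0,0,0,0,0.85],[0,-0.25,0,0,0,0,0.85],[0,-0.2,0,0,0,0,0.85],[0,0,0,0,0,0,0.85],[0,0,0,0,0,0,0],[0,0,0,0,0,0,0],[0,0,0,0,0,0,0],[0,0,0,0,0,0,0]]]' 60
python3 -m handwheel '[[[0,0,0,0,0,0,0],[0,-0.2,0,0,0,0,0],[0,-0.5,0,0,0,0,0],[0,0,0,0,0,0,0]]]'
python3 - <<'E'
from h import *
from go import plan
plan(.597,.1413,.1,.119)
a=shot("scene","p1"); cv2.imwrite("pics/p.png",cv2.resize(a[150:240,190:300],None,fx=4,fy=4,interpolation=cv2.INTER_CUBIC)[:,:,::-1])
E
```

```text
t: 9.93
ee_pos: [0.3791, 0.2037, -0.0055]
orientation: [-1.57, -0.0, -0.419]
ft_force: [0.1, 0.3, 22.2]
gripper_width: 0.0588
t: 10.27
ee_pos: [0.3791, 0.2037, 0.0089]
orientation: [-1.57, -0.0, -0.42]
ft_force: [1.0, 0.1, -3.3]
gripper_width: 0.0584
t 10.27 pos [0.3791 0.2037 0.0089] rpy [-1.57 -0.   -0.42] w 0.0584 F [ 1.   0.1 -3.3]
turn [-0.0001 -0.0857  0.0001] | shift before turn [11.225 -4.55   1.59 ] | shift after turn [10.449 -4.556 -4.392]
```

View pics/p.png

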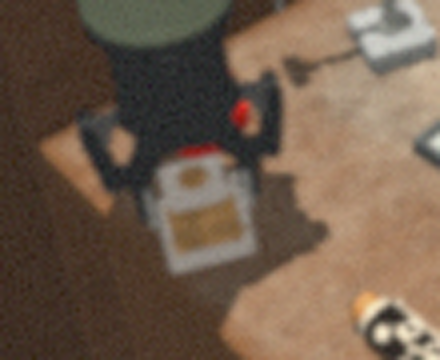

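```bash
python3 -m handwheel '[[[0,-0.9,0,0,-0.0171,0,0],[0,-0.9,0,0,-0.0171,0,0],[0,-0.9,0,0,-0.0171,0,0],[0,-0.9,0,0,-0.0171,0,0],[0,-0.9,0,0,-0.0171,0,0],[0.95,0,-0.4,0,0,0,0],[0.95,0,-0.4,0,0,0,0],[0.95,0,-0.4,0,0,0,0],[0.95,0,-0.4,0,0,0,0],[0.95,0,-0.4,0,0,0,0]]]'
python3 -m handwheel '[[[0.95,0,-0.4,0,0,0,0],[0.95,0,-0.4,0,0,0,0],[0.95,0,-0.4,0,0,0,0],[0.95,0,-0.4,0,0,0,0],[0.95,0,-0.4,0,0,0,0],[0.95,0,-0.4,0,0,0,0],[0,0,0,0,0,0,0]]]'
python3 - <<'E'
from fit import *
from go import plan
np.set_printoptions(precision=4,suppress=True)
plan(.597,.1413,.0055,.119)
s=r.sense();p=s["ee_pos"]; a=shot("scene","q1"); b=shot("top","q2")
for c in("scene","top"):
    m=mask(c,"left_cradle_center",proj(c,p+[0,0,.025]))
    if m is not None: print(c,fit({c:m},[CR],[p[0],p[1],.119],p[2]+.0055),m.sum())
cv2.imwrite("pics/q.png",np.hstack([cv2.resize(im[y:y+100,x:x+100],(400,400),interpolation=cv2.INTER_CUBIC) for im,x,y in((a,260,110),(b,210,120))])[:,:,::-1])
E
```

```text
t: 11.15
ee_pos: [0.4787, 0.1747, 0.0974]
orientation: [-1.571, 0.001, 0.118]
ft_force: [-0.2, 0.4, -3.0]
gripper_width: 0.0585
t: 11.73
ee_pos: [0.5993, 0.1388, 0.0968]
orientation: [-1.572, -0.001, 0.116]
ft_force: [-0.2, -0.0, -2.4]
gripper_width: 0.0583
t 11.73 pos [0.5993 0.1388 0.0968] rpy [-1.572 -0.001  0.116] w 0.0583 F [-0.2 -0.  -2.4]
turn [ 0.0002 -0.0005  0.0001] | shift before turn [-0.106  4.566  0.141] | shift after turn [-0.102  4.566  0.136]
scene (array([0.5992, 0.1354, 0.1837]), np.float64(0.4181079566478729)) 477.0
```

View pics/q.png

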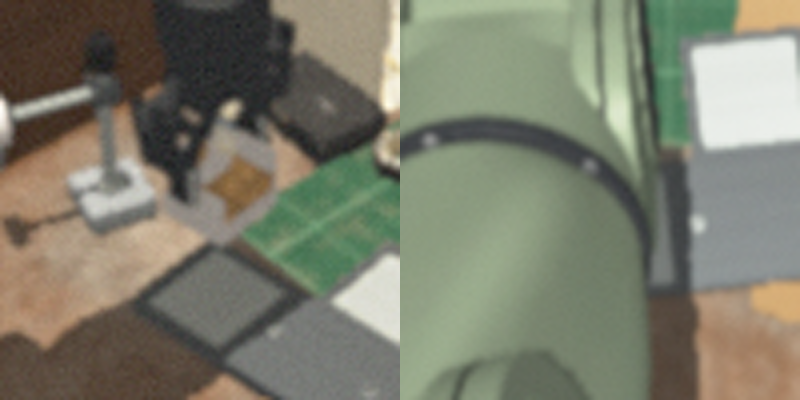

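```bash
python3 -m handwheel '[[[-0.1,0.5,0.19,0,0,0,0],[0,0.8,0,0,0,0,0],[0,0.8,0,0,0,0,0],[0,0.8,0,0,0,0,0],[0,0.6,0,0,0,0,0],[0,0.4,0,0,0,0,0],[0,0.2,0,0,0,0,0],[0,0.2,0,0,0,0,0],[0,0.1,0,0,0,0,0],[0,0.1,0,0,0,0,0]]]'
python3 go.py .597 .1425 .0055 .119
```

```text
t: 12.77
ee_pos: [0.5946, 0.1443, 0.0083]
orientation: [-1.571, -0.001, 0.118]
ft_force: [-0.6, 0.6, -2.7]
gripper_width: 0.0585
t 12.77 pos [0.5946 0.1443 0.0083] rpy [-1.571e+00 -1.000e-03  1.180e-01] w 0.0585 F [-0.6  0.6 -2.7]
turn [ 0.     -0.0002  0.0001] | shift before turn [ 0.108  0.141 -0.106] | shift after turn [ 0.108  0.141 -0.106]
```

```bash
python3 -m handwheel '[[[0.11,0.05,-0.1,0,0,0,0],[0,0.08,0,0,0,0,0],[0,0,0,0,0,0,0]]]'
python3 -m handwheel '[[[0,0,0,0,0,0,0.8],[0,0,0,0,0,0,0.8],[0,0,0,0,0,0,1],[0,0,0,0,0,0,1],[0,-0.2,0,0,0,0,1],[0,-0.8,0,0,0,0,1],[0,-1,0,0,0,0,1],[0,-1,0,0,0,0,1],[0,-1,0,0,0,0,1],[0,-1,0,0,0,0,1]]]'
python3 go.py .4732 -.2612 .12 .266
```

```text
t: 13.02
ee_pos: [0.5975, 0.1421, 0.0059]
orientation: [-1.571, -0.001, 0.117]
ft_force: [1.8, -1.5, 2.2]
gripper_width: 0.0586
t: 13.85
ee_pos: [0.5967, 0.1425, 0.1067]
orientation: [-1.571, -0.0, 0.118]
ft_force: [0.2, -0.3, 0.8]
gripper_width: 0.0853
t 13.85 pos [0.5967 0.1425 0.1067] rpy [-1.571 -0.     0.118] w 0.0853 F [ 0.2 -0.3  0.8]
turn [ 0.     -0.0236  0.    ] | shift before turn [ -8.501  -0.663 -19.322] | shift after turn [-11.264  -0.663 -17.853]
```

```bash
python3 -m handwheel '[[[-0.425,-0.1,-0.966,0,0,0,1],[-0.425,-0.1,-0.966,0,0,0,1],[-0.425,-0.1,-0.966,0,0,0,1],[-0.425,-0.1,-0.966,0,0,0,1],[-0.425,-0.1,-0.966,0,0,0,1],[-0.425,-0.1,-0.966,0,0,0,1],[-0.425,-0.1,-0.966,0,0,0,1],[-0.425,0,-0.966,0,0,0,1],[-0.425,0,-0.966,0,0,0,1],[-0.425,0,-0.966,0,0,0,1]]]'
python3 -m handwheel '[[[-0.425,0,-0.966,0,0,0,1],[-0.425,0,-0.966,0,0,0,1],[-0.425,0,-0.966,0,0,0,1],[-0.425,0,-0.966,0,0,0,1],[-0.425,0,-0.966,0,0,0,1],[-0.425,0,-0.966,0,0,0,1],[-0.425,0,-0.966,0,0,0,1],[-0.425,0,-0.966,0,0,0,1],[-0.425,0,-0.966,0,-0.0118,0,1],[-0.425,0,-0.966,0,-0.0118,0,1]]]'
python3 - <<'E'
from fit import *
from go import plan
np.set_printoptions(precision=4,suppress=True)
a=shot("scene","s1"); b=shot("top","s2")
for n,p0 in(("left_cradle_center",[.597,.1421,.119]),("right_cradle_center",[.4732,-.2612,.266])):
  z=.011 if n[0]=="l" else 0
  for c in("scene","top"):
    m=mask(c,n,proj(c,[p0[0],p0[1],.025+z]))
    if m is not None: print(n,c,fit({c:m},[CR],p0,z),m.sum())
plan(.4732,-.2612,-.005,.266)
E
```

```text
t: 14.68
ee_pos: [0.5347, -0.0602, 0.1198]
orientation: [-1.571, -0.0, 0.118]
ft_force: [0.0, -0.5, 0.1]
gripper_width: 0.0852
t: 15.52
ee_pos: [0.4744, -0.2625, 0.1198]
orientation: [-1.571, 0.0, 0.269]
ft_force: [0.4, -0.1, 0.2]
gripper_width: 0.0853
left_cradle_center scene (array([0.5968, 0.1411, 0.1774]), np.float64(0.13937953114509583)) 552.0
left_cradle_center top (array([0.5977, 0.1417, 0.1501]), np.float64(0.09050546586513519)) 549.0
right_cradle_center scene (array([ 0.4729, -0.264 ,  0.2889]), np.float64(0.17211012542247772)) 731.0
right_cradle_center top (array([ 0.4727, -0.2614,  0.2597]), np.float64(0.12096007913351059)) 526.0
t 15.82 pos [ 0.4752 -0.2606  0.1196] rpy [-1.571 -0.     0.266] w 0.0853 F [-0.5 -0.3  0.5]
turn [-0.  0.  0.] | shift before turn [-0.104  6.229 -0.002] | shift after turn [-0.102  6.229 -0.001]
```

```bash
python3 -m handwheel '[[[-0.1,0.9,-0.05,0,0,0,1],[0,1,0,0,0,0,1],[0,1,0,0,0,0,1],[0,1,0,0,0,0,1],[0,1,0,0,0,0,1],[0,0.8,0,0,0,0,1],[0,0.4,0,0,0,0,1],[0,0.15,0,0,0,0,1],[0,0,0,0,0,0,0.85],[0,0,0,0,0,0,0]]]'
python3 -m handwheel '[[[0,0,0,0,0,0,0],[0,0,0,0,0,0,0],[0,0,0,0,0,0,0],[0,0,0,0,0,0,0]]]'
python3 go.py .621 -.0595 .11 .119
```

```text
t: 16.65
ee_pos: [0.4736, -0.263, -0.0048]
orientation: [-1.571, -0.001, 0.266]
ft_force: [-0.6, 0.6, 0.2]
gripper_width: 0.0638
t: 16.98
ee_pos: [0.4737, -0.2631, -0.0042]
orientation: [-1.572, -0.001, 0.266]
ft_force: [-0.8, 2.6, 8.9]
gripper_width: 0.0585
t 16.98 pos [ 0.4737 -0.2631 -0.0042] rpy [-1.572e+00 -1.000e-03  2.660e-01] w 0.0585 F [-0.8  2.6  8.9]
turn [0.0001 0.0234 0.0002] | shift before turn [ 9.789 -5.707  7.882] | shift after turn [ 8.523 -5.71   9.234]
```

```bash
python3 -m handwheel '[[[0,-0.3,0,0,0,0,0],[0,-0.9,0,0,0,0,0],[0,-0.9,0,0,0.0117,0,0],[0,-0.9,0,0,0.0117,0,0],[0,-0.9,0,0,0,0,0],[0,-0.9,0,0,0,0,0],[0,-0.9,0,0,0,0,0],[0.775,0,0.84,0,0,0,0],[0.775,0,0.84,0,0,0,0],[0.775,0,0.84,0,0,0,0]]]'
python3 -m handwheel '[[[0.775,0,0.84,0,0,0,0],[0.775,0,0.84,0,0,0,0],[0.775,0,0.84,0,0,0,0],[0.775,0,0.84,0,0,0,0],[0.775,0,0.84,0,0,0,0],[0.775,0,0.84,0,0,0,0],[0.775,0,0.84,0,0,0,0],[0.775,0,0.84,0,0,0,0],[0,0,0,0,0,0,0]]]'
python3 go.py .621 -.0595 .0068 .119
```

```text
t: 17.82
ee_pos: [0.514, -0.2068, 0.1097]
orientation: [-1.571, -0.001, 0.118]
ft_force: [0.2, -0.6, -2.2]
gripper_width: 0.0586
t: 18.57
ee_pos: [0.6224, -0.0544, 0.109]
orientation: [-1.568, -0.002, 0.123]
ft_force: [-1.4, 1.4, -1.7]
gripper_width: 0.0581
t 18.57 pos [ 0.6224 -0.0544  0.109 ] rpy [-1.568 -0.002  0.123] w 0.0581 F [-1.4  1.4 -1.7]
turn [-0.0004  0.0007  0.0003] | shift before turn [-0.112  5.11  -0.259] | shift after turn [-0.101  5.111 -0.247]
```

```bash
python3 -m handwheel '[[[-0.05,0.9,-0.1,0,0,0,0],[-0.05,0.9,-0.1,0,0,0,0],[0,0.9,0,0,0,0,0],[0,0.8,0,0,0,0,0],[0,0.6,0,0,0,0,0],[0,0,0,0,0,0,0]]]'
python3 go.py .621 -.0595 .0068 .119
```

```text
t: 19.07
ee_pos: [0.618, -0.0634, 0.0249]
orientation: [-1.57, 0.003, 0.119]
ft_force: [-0.6, -0.2, -3.7]
gripper_width: 0.0584
t 19.07 pos [ 0.618  -0.0634  0.0249] rpy [-1.57   0.003  0.119] w 0.0584 F [-0.6 -0.2 -3.7]
turn [-0.0001 -0.     -0.0004] | shift before turn [0.176 0.905 0.174] | shift after turn [0.174 0.906 0.174]
```

```bash
python3 -m handwheel '[[[0.1,0.2,0.1,0,0,0,0],[0,0.1,0,0,0,0,0],[0,0,0,0,0,0,0],[0,0,0,0,0,0,0]]]'
python3 go.py .621 -.0595 .0068 .119
```

```text
t: 19.4
ee_pos: [0.621, -0.0613, 0.021]
orientation: [-1.571, -0.001, 0.119]
ft_force: [-0.3, -0.2, -1.3]
gripper_width: 0.0582
t 19.4 pos [ 0.621  -0.0613  0.021 ] rpy [-1.571e+00 -1.000e-03  1.190e-01] w 0.0582 F [-0.3 -0.2 -1.3]
turn [ 0.     -0.      0.0001] | shift before turn [0.008 0.712 0.091] | shift after turn [0.009 0.712 0.091]
```

```bash
python3 -m handwheel '[[[0,0.2,0.08,0,0,0,0],[0,0.2,0,0,0,0,0],[0,0.15,0,0,0,0,0],[0,0.12,0,0,0,0,0],[0,0.04,0,0,0,0,0],[0,0,0,0,0,0,0]]]'
python3 -m handwheel '[[[0,0,0,0,0,0,0.8],[0,0,0,0,0,0,0.8],[0,0,0,0,0,0,1],[0,0,0,0,0,0,1],[0,-0.2,0,0,0,0,1],[0,-0.8,0,0,0,0,1],[0,-1,0,0,0,0,1],[0,-1,0,0,0,0,1],[0,-1,0,0,0,0,1],[0,-1,0,0,0,0,1]]]'
python3 go.py .427 -.034 .1 0.025
```

```text
t: 19.9
ee_pos: [0.6205, -0.0595, 0.0068]
orientation: [-1.571, 0.0, 0.119]
ft_force: [-3.8, 1.2, 12.1]
gripper_width: 0.0583
t: 20.73
ee_pos: [0.6205, -0.0597, 0.1075]
orientation: [-1.571, -0.0, 0.119]
ft_force: [0.2, 0.2, 0.8]
gripper_width: 0.0854
t 20.73 pos [ 0.6205 -0.0597  0.1075] rpy [-1.571 -0.     0.119] w 0.0854 F [0.2 0.2 0.8]
turn [0.     0.0149 0.    ] | shift before turn [-9.455  0.374  2.425] | shift after turn [-9.641  0.375  1.528]
```

```bash
python3 - <<'E'
from fit import *
np.set_printoptions(precision=4,suppress=True)
L=at("top",[289.2,243.1],.0165);R_=at("top",[368.6,239.9],.0165);print(L,R_,(L+R_)/2,np.arctan2(R_[0]-L[0],L[1]-R_[1]))
# scene: wooden tips in c1 tile 8 : scale 266/84
l=np.array([310-42+(308-266)/3.167,250-31+ (425-400)/3.175]);q=np.array([268+(482-266)/3.167,219+(577-400)/3.175])
L=at("scene",l,.0165);R_=at("scene",q,.0165);print(l,q,L,R_,(L+R_)/2,np.arctan2(R_[0]-L[0],L[1]-R_[1]))
E
```

```text
[0.4225 0.0706 0.0165] [ 0.4305 -0.1415  0.0165] [ 0.4265 -0.0355  0.0165] 0.03805307708392451
[281.2618 226.874 ] [336.2033 274.748 ] [0.4216 0.0706 0.0165] [ 0.4292 -0.1422  0.0165] [ 0.4254 -0.0358  0.0165] 0.03531846987151342
```

```bash
python3 -m handwheel '[[[-0.9,0,0.24,0,0,0,1],[-0.9,0,0.24,0,0,0,1],[-1,0,0.24,0,0,0,1],[-1,0,0.24,0,0,0,1],[-1,0,0.24,0,0,0,1],[-1,0,0.24,0,0,0,1],[-1,0,0.24,0,0,0,1],[-1,0,0.24,0,0,0,1],[-0.9,0,0.24,0,0.0065,0,1],[-0.8,0,0.24,0,0.0065,0,1]]]'
python3 - <<'E'
from fit import *
from go import plan
np.set_printoptions(precision=4,suppress=True)
for c in("scene","top"): shot(c,c+"u")
for n,p0 in(("left_cradle_center",[.597,.1421,.119]),("right_cradle_center",[.621,-.06,.119])):
  for c in("scene","top"):
    m=mask(c,n,proj(c,[p0[0],p0[1],.036]))
    if m is not None: print(n,c,fit({c:m},[CR],p0,.011),m.sum())
plan(.426,-.035,-.004,.037)
E
```

```text
t: 21.57
ee_pos: [0.4253, -0.034, 0.1066]
orientation: [-1.571, -0.0, 0.035]
ft_force: [0.8, 0.3, -0.6]
gripper_width: 0.0853
left_cradle_center top (array([0.5977, 0.1417, 0.1521]), np.float64(0.1119646206498146)) 537.0
right_cradle_center scene (array([ 0.6201, -0.0598,  0.0963]), np.float64(0.17242462933063507)) 597.0
right_cradle_center top (array([ 0.6211, -0.0585,  0.09  ]), np.float64(0.09119781851768494)) 551.0
t 21.87 pos [ 0.4271 -0.034   0.1063] rpy [-1.571 -0.001  0.038] w 0.0855 F [ 0.  -0.6 -0.6]
turn [0.     0.0001 0.0001] | shift before turn [-0.062  5.516 -0.046] | shift after turn [-0.058  5.516 -0.047]
```

```bash
python3 -m handwheel '[[[-0.05,1,-0.04,0,0,0,1],[0,1,0,0,0,0,1],[0,1,0,0,0,0,1],[0,1,0,0,0,0,1],[0,0.8,0,0,0,0,1],[0,0.5,0,0,0,0,1],[0,0.2,0,0,0,0,0.6],[0,0,0,0,0,0,0.6],[0,0,0,0,0,0,0.6],[0,0,0,0,0,0,0.6]]]' 40
python3 -m handwheel '[[[0,0.1,0,0,0,0,0.6],[0,0.1,0,0,0,0,0.6]]]'
python3 -m handwheel '[[[0,0.1,0,0,0,0,0.6],[0,0,0,0,0,0,0.6]]]'
```

```text
t: 22.7
ee_pos: [0.4258, -0.0348, -0.0032]
orientation: [-1.571, -0.001, 0.037]
ft_force: [0.4, -0.8, -0.3]
gripper_width: 0.051
t: 22.87
ee_pos: [0.4258, -0.0347, -0.0074]
orientation: [-1.571, -0.001, 0.037]
ft_force: [-0.0, 0.9, -0.6]
gripper_width: 0.0509
t: 23.03
ee_pos: [0.4254, -0.0347, -0.01]
orientation: [-1.571, 0.0, 0.037]
ft_force: [-1.2, -0.3, 1.1]
gripper_width: 0.0514
```

```bash
python3 -m handwheel '[[[0,0.1,0,0,0,0,0.6],[0,0.1,0,0,0,0,0.6],[0,0,0,0,0,0,0],[0,0,0,0,0,0,0],[0,0,0,0,0,0,0],[0,0,0,0,0,0,0]]]' 40
python3 -m handwheel '[[[0,0,0,0,0,0,0],[0,0,0,0,0,0,0]]]'
```

```text
t: 23.53
ee_pos: [0.4255, -0.0347, -0.0135]
orientation: [-1.571, 0.0, 0.037]
ft_force: [-1.5, 0.4, 5.1]
gripper_width: 0.0296
t: 23.7
ee_pos: [0.4255, -0.0348, -0.0135]
orientation: [-1.571, 0.0, 0.037]
ft_force: [-0.7, -0.0, 5.8]
gripper_width: 0.0298
```

```bash
python3 -m handwheel '[[[0,-0.2,0,0,0,0,0],[0,-0.6,0,0,0,0,0],[0,-1,0,0,0,0,0],[0,-1,0,0,0,0,0],[0,-1,0,0,0,0,0],[0,-1,0,0,-0.0062,0,0],[0,-1,0,0,-0.0062,0,0],[0,0,0,0,0,0,0]]]'
python3 go.py .609 .0413 .1 .115
```

```text
t: 24.37
ee_pos: [0.4263, -0.0348, 0.1052]
orientation: [-1.571, -0.003, 0.118]
ft_force: [0.4, -0.5, -2.1]
gripper_width: 0.0294
t 24.37 pos [ 0.4263 -0.0348  0.1052] rpy [-1.571 -0.003  0.118] w 0.0294 F [ 0.4 -0.5 -2.1]
turn [0.0001 0.0004 0.0005] | shift before turn [9.515 0.288 2.71 ] | shift after turn [9.509 0.259 2.734]
```

```bash
python3 -m handwheel '[[[0.6,0,0.17,0,0,0,0],[0.8,0,0.23,0,0,0,0],[0.9,0,0.26,0,0,0,0],[0.9,0,0.26,0,0,0,0],[0.9,0,0.26,0,0,0,0],[0.9,0,0.26,0,0,0,0],[0.9,0,0.26,0,0,0,0],[0.9,0,0.26,0,0,0,0],[0.9,0,0.26,0,0,0,0],[0.9,0,0.26,0,0,0,0]]]'
python3 -m handwheel '[[[0.9,0,0.26,0,0,0,0],[0,0,0,0,0,0,0],[0,0,0,0,0,0,0],[0,0,0,0,0,0,0]]]'
python3 - <<'E'
from fit import *
from go import plan
plan(.609,.0413,.0215,.115)
a=shot("scene","v1"); b=shot("top","v2")
cv2.imwrite("pics/v.png",np.hstack([cv2.resize(im[y:y+120,x:x+130],None,fx=3,fy=3,interpolation=cv2.INTER_CUBIC) for im,x,y in((a,265,125),(b,235,110))])[:,:,::-1])
E
```

```text
t: 25.2
ee_pos: [0.591, 0.0348, 0.1017]
orientation: [-1.571, 0.001, 0.115]
ft_force: [0.8, -0.4, -2.5]
gripper_width: 0.0295
t: 25.53
ee_pos: [0.6072, 0.0412, 0.1017]
orientation: [-1.571, 0.002, 0.115]
ft_force: [-0.3, -0.7, -2.3]
gripper_width: 0.0297
t 25.53 pos [0.6072 0.0412 0.1017] rpy [-1.571  0.002  0.115] w 0.0297 F [-0.3 -0.7 -2.3]
turn [ 0.     -0.0001 -0.0002] | shift before turn [ 9.500e-02  4.012e+00 -4.000e-03] | shift after turn [ 0.089  4.012 -0.005]
```

View pics/v.png

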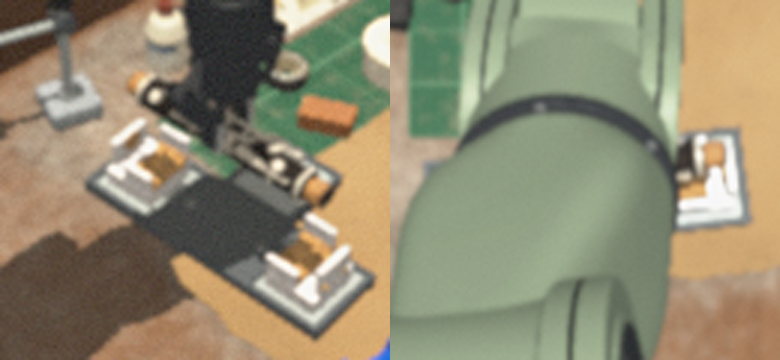

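```bash
python3 - <<'E'
from fit import *
for z in(.128,.132):
  L=at("scene",[310.7,153.3],z);R_=at("scene",[371,188.3],z);print(L,R_,(L+R_)/2,np.hypot(*(L-R_)[:2]),np.arctan2(R_[0]-L[0],L[1]-R_[1]))
E
python3 -m handwheel '[[[0.09,0.5,0,0,0,0,0],[0,0.8,0,0,0,0,0],[0,0.8,0,0,0,0,0],[0,0.6,0,0,0,0,0],[0,0.4,0,0,0,0,0],[0,0,0,0,0,0,0],[0,0,0,0,0,0,0]]]'
python3 go.py .609 .0413 .0215 .115
```

```text
[0.595445   0.14748793 0.128     ] [ 0.62364116 -0.06032147  0.128     ] [0.60954308 0.04358323 0.128     ] 0.2097135456737732 0.1348592348773717
[0.59261452 0.14394054 0.132     ] [ 0.62067856 -0.06289513  0.132     ] [0.60664654 0.04052271 0.132     ] 0.20873088348810379 0.13485923487737161
t: 26.22
ee_pos: [0.6097, 0.0416, 0.0402]
orientation: [-1.571, 0.001, 0.115]
ft_force: [0.1, -0.6, -2.2]
gripper_width: 0.0295
t 26.22 pos [0.6097 0.0416 0.0402] rpy [-1.571e+00  1.000e-03  1.150e-01] w 0.0295 F [ 0.1 -0.6 -2.2]
turn [ 0.     -0.     -0.0001] | shift before turn [-0.037  0.936 -0.01 ] | shift after turn [-0.037  0.936 -0.011]
```

```bash
python3 -m handwheel '[[[-0.03,0.2,0,0,0,0,0],[0,0.2,0,0,0,0,0],[0,0.15,0,0,0,0,0],[0,0.1,0,0,0,0,0],[0,0,0,0,0,0,0]]]'
python3 -m handwheel '[[[0,0.1,0,0,0,0,0],[0,0.1,0,0,0,0,0],[0,0.05,0,0,0,0,0],[0,0,0,0,0,0,0]]]'
```

```text
t: 26.63
ee_pos: [0.609, 0.0416, 0.0269]
orientation: [-1.571, 0.001, 0.115]
ft_force: [-0.1, -0.3, -2.7]
gripper_width: 0.0298
t: 26.97
ee_pos: [0.6091, 0.0416, 0.022]
orientation: [-1.571, 0.0, 0.115]
ft_force: [-0.1, -0.3, -2.4]
gripper_width: 0.0299
```

```bash
python3 -m handwheel '[[[0,0.05,0,0,0,0,0],[0,0.04,0,0,0,0,0],[0,0,0,0,0,0,0]]]'
python3 -m handwheel '[[[0,0,0,0,0,0,0.5],[0,0,0,0,0,0,0.8],[0,0,0,0,0,0,1],[0,0,0,0,0,0,1],[0,0,0,0,0,0,1],[0,-0.3,0,0,0,0,1],[0,-0.8,0,0,0,0,1],[0,-1,0,0,0,0,1],[0,-1,0,0,0,0,1],[0,-1,0,0,0,0,1]]]'
python3 -m handwheel '[[[0,-1,0,0,0,0,1],[0,-1,0,0,0,0,1],[0,-1,0,0,0,0,1],[0,-1,0,0,0,0,1],[0,-1,0,0,0,0,1],[0,-1,0,0,0,0,1]]]'
python3 go.py .6108 .2845 .22 -.31
```

```text
t: 27.22
ee_pos: [0.6093, 0.0417, 0.0215]
orientation: [-1.571, -0.0, 0.115]
ft_force: [-5.7, -0.6, 15.8]
gripper_width: 0.0296
t: 28.05
ee_pos: [0.6091, 0.0416, 0.1038]
orientation: [-1.571, 0.0, 0.115]
ft_force: [0.6, 0.2, -0.1]
gripper_width: 0.0854
t: 28.55
ee_pos: [0.609, 0.0416, 0.224]
orientation: [-1.571, -0.0, 0.115]
ft_force: [0.7, 0.9, 0.5]
gripper_width: 0.0855
t 28.55 pos [0.609  0.0416 0.224 ] rpy [-1.571 -0.     0.115] w 0.0855 F [0.7 0.9 0.5]
turn [0.     0.0676 0.    ] | shift before turn [ 1.483  0.2   12.055] | shift after turn [-3.62   0.201 11.593]
```

```bash
python3 -m handwheel '[[[0.124,0,1,0,0,0,1],[0.124,0,1,0,0,0,1],[0.124,0,1,0,0,0,1],[0.124,0,1,0,0,0,1],[0.124,0,1,0,0,0,1],[0.124,0,1,0,0,0,1],[0.124,0,1,0,0,0,1],[0.124,0,1,0,0,0,1],[0.124,0,1,0,0,0,1],[0.124,0,1,0,0,0,1]]]' 60
python3 -m handwheel '[[[0.124,0,1,0,0,0,1],[0.124,0,1,0,0,0,1],[0,0,0,0,0.0169,0,1],[0,0,0,0,0.0169,0,1],[0,0,0,0,0.0169,0,1],[0,0,0,0,0.0169,0,1],[0,0,0,0,0,0,1]]]'
python3 - <<'E'
from fit import *
from go import plan
np.set_printoptions(precision=4,suppress=True)
a=shot("scene","w1"); b=shot("top","w2")
plan(.6108,.2845,.16,-.31)
print([(d["at"],round(d["confidence"],2),at("scene",d["at"],.149)) for d in r.spot_point("scene","dial_stand_cap")[:2]])
print([(d["at"],round(d["confidence"],2),at("scene",d["at"],.0535)) for d in r.spot_point("scene","clarinet_center")[:3]])
print([(d["at"],round(d["confidence"],2),at("top",d["at"],.0535)) for d in r.spot_point("top","clarinet_center")[:3]])
cv2.imwrite("pics/w.png",np.hstack([cv2.resize(im[y:y+120,x:x+130],None,fx=3,fy=3,interpolation=cv2.INTER_CUBIC) for im,x,y in((a,265,125),(b,235,110))])[:,:,::-1])
E
```

```text
t: 29.38
ee_pos: [0.6106, 0.2441, 0.2229]
orientation: [-1.571, 0.0, 0.115]
ft_force: [-0.2, -1.1, -0.2]
gripper_width: 0.0857
t: 29.97
ee_pos: [0.611, 0.2836, 0.2228]
orientation: [-1.571, 0.0, -0.315]
ft_force: [0.2, 0.1, -0.5]
gripper_width: 0.0855
t 30.07 pos [0.6111 0.2835 0.2227] rpy [-1.571  0.    -0.306] w 0.0853 F [ 0.9 -1.7  0.1]
turn [ 0.      0.0007 -0.    ] | shift before turn [-0.029  3.135  0.043] | shift after turn [-0.029  3.135  0.042]
[([282.4, 127.0], 0.63, array([0.5937, 0.2716, 0.149 ]))]
[([340.8, 194.5], 0.6, array([0.5994, 0.0265, 0.0535]))]
[([300.6, 172.8], 0.68, array([0.6054, 0.0403, 0.0535]))]
```

View pics/w.png

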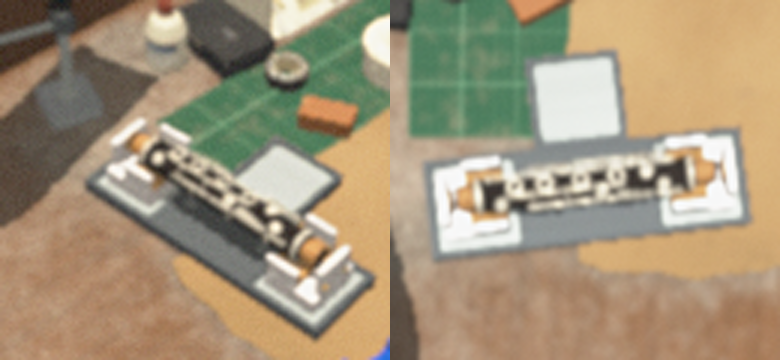

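```bash
python3 - <<'E'
from fit import *
for z in(.049,.0535): 
  L=at("top",[235+72/3,110+197/3],z);R_=at("top",[235+315/3,110+167/3],z);print((L+R_)/2,np.arctan2(R_[0]-L[0],L[1]-R_[1]))
E
python3 -m handwheel '[[[-0.02,0.9,0.04,0,0,0,1],[0,1,0,0,0,0,1],[0,1,0,0,0,0,1],[0,0.8,0,0,0,0,1],[0,0.6,0,0,0,0,1],[0,0.4,0,0,0,0,1],[0,0.2,0,0,0,0,1],[0,0.15,0,0,0,0,0.6],[0,0,0,0,0,0,0.6],[0,0,0,0,0,0,0.6]]]'
python3 -m handwheel '[[[0,0,0,0,0,0,0.4],[0,0,0,0,0,0,0.4],[0,0,0,0,0,0,0],[0,0,0,0,0,0,0],[0,0,0,0,0,0,0]]]' 60
```

```text
[0.61192554 0.04274916 0.049     ] 0.12805931421132133
[0.61110927 0.0426865  0.0535    ] 0.1280593142113214
t: 31.05
ee_pos: [0.6113, 0.2844, 0.122]
orientation: [-1.57, -0.0, -0.309]
ft_force: [-0.2, -0.1, 0.7]
gripper_width: 0.0523
t: 31.47
ee_pos: [0.6111, 0.2846, 0.1221]
orientation: [-1.57, -0.0, -0.309]
ft_force: [-1.2, 0.5, 6.5]
gripper_width: 0.0188
```

```bash
python3 -m handwheel '[[[0,0,0,0,0,0,0],[0,0,0,0,0,0,0]]]'
python3 - <<'E'
from fit import *
from go import rot
s=r.sense();A=rot(s); a=shot("scene","x1"); x,y,k=255,95,8
t=cv2.resize(a[y:y+70,x:x+60],None,fx=k,fy=k,interpolation=cv2.INTER_CUBIC)[:,:,::-1].copy()
for d,col in(([0,-.017,0],(0,0,255)),([.011,-.017,0],(255,255,0)),([-.011,-.017,0],(255,255,0))):
    q=proj("scene",s["ee_pos"]+A.apply(d)); cv2.circle(t,tuple(int(v) for v in (q-[x,y]+.5)*k),3,col,-1)
for z in(.134,.164): q=proj("scene",[.6108,.2845,z]); cv2.circle(t,tuple(int(v) for v in (q-[x,y]+.5)*k),3,(0,255,0),-1)
cv2.imwrite("pics/x.png",t)
E
```

```text
t: 31.63
ee_pos: [0.6111, 0.2846, 0.1221]
orientation: [-1.57, -0.0, -0.309]
ft_force: [-2.1, -0.4, 5.9]
gripper_width: 0.0192
```

View pics/x.png

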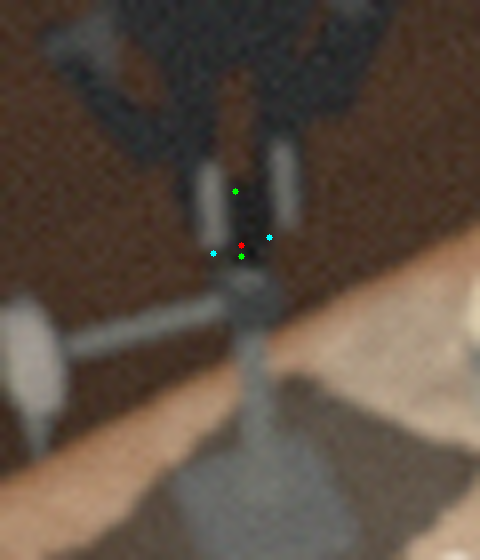

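```bash
python3 -m handwheel '[[[0,-0.2,0,0,0,0,0],[0,-0.4,0,0,0,0,0],[0,-0.6,0,0,0,0,0],[0,-0.8,0,0,0,0,0],[0,-0.8,0,0,0,0,0],[0,-0.8,0,0,0,0,0],[0,-0.6,0,0,0,0,0],[0,-0.4,0,0,0,0,0],[0,0,0,0,0,0,0],[0,0,0,0,0,0,0]]]' 80
python3 - <<'E'
from fit import *
from go import plan
np.set_printoptions(precision=4,suppress=True)
plan(.6954,.0514,.213,.119)
s=r.sense(); z=s["ee_pos"][2]-.122
ST=[box(.028,.028,0,.02),box(.011,.011,.134,.164),box(.006,.006,.02,.134),np.array(box(.043,.005,.111,.121))-[.043,0,0],np.array(box(.006,.02,.096,.136))-[.086,0,0]]
shot("scene","y1")
L=r.outline_of("scene","dial_stand_cap")
for d in L[:1]: 
    m=d["pixels"].astype(np.float32); print(m.sum(),d["bbox"],d["confidence"],fit({"scene":m},ST,[.6111,.2846,-.309],z))
for d in r.spot_point("scene","plunger_tip")[:1]: print(d["at"],at("scene",d["at"],z+.066))
print("expect tip px",proj("scene",[.6111-.086*np.cos(.309),.2846+.086*np.sin(.309),z+.066]))
E
```

```text
t: 32.52
ee_pos: [0.6109, 0.2843, 0.2132]
orientation: [-1.571, 0.0, -0.31]
ft_force: [-0.1, -0.5, -4.9]
gripper_width: 0.0184
t 32.52 pos [0.6109 0.2843 0.2132] rpy [-1.571  0.    -0.31 ] w 0.0184 F [-0.1 -0.5 -4.9]
turn [ 0.     -0.0682 -0.0001] | shift before turn [ 7.571  0.011 -9.806] | shift after turn [  2.811   0.012 -12.066]
690.0 [249.5, 92.1, 299.2, 144.5] 0.78 (array([ 0.6108,  0.2827, -0.2918]), np.float64(0.3238224685192108))
expect tip px [256.073  127.8978]
```

```bash
python3 -m handwheel '[[[0.3,0,-0.4,0,0,0,0],[0.5,0,-0.65,0,0,0,0],[0.54,0,-0.7,0,0,0,0],[0.54,0,-0.7,0,0,0,0],[0.54,0,-0.7,0,0,0,0],[0.54,0,-0.7,0,0,0,0],[0.54,0,-0.7,0,0,0,0],[0.54,0,-0.7,0,0,0,0],[0.54,0,-0.7,0,0,0,0],[0.54,0,-0.7,0,0,0,0]]]'
python3 -m handwheel '[[[0.54,0,-0.7,0,0,0,0],[0.54,0,-0.7,0,0,0,0],[0.54,0,-0.7,0,0,0,0],[0.5,0,-0.65,0,0,0,0],[0,0,0,0,-0.0132,0,0],[0,0,0,0,-0.0132,0,0],[0,0,0,0,-0.0132,0,0],[0,0,0,0,-0.0132,0,0],[0,0,0,0,-0.0132,0,0],[0,0,0,0,0,0,0]]]'
python3 -m handwheel '[[[0,0,0,0,0,0,0],[0,0,0,0,0,0,0]]]'
python3 - <<'E'
from fit import *
from go import plan
np.set_printoptions(precision=4,suppress=True)
plan(.6954,.0514,.133,.105)
s=r.sense(); z=s["ee_pos"][2]-.122
ST=[box(.028,.028,0,.02),box(.011,.011,.134,.164),box(.006,.006,.02,.134),np.array(box(.043,.005,.111,.121))-[.043,0,0],np.array(box(.006,.02,.096,.136))-[.086,0,0]]
for c in("scene","top"):
  shot(c,c+"z")
  for d in r.outline_of(c,"dial_stand_cap")[:1]: 
    m=d["pixels"].astype(np.float32); print(c,m.sum(),d["bbox"],d["confidence"],fit({c:m},ST,[*s["ee_pos"][:2],.12],z))
E
```

```text
t: 33.5
ee_pos: [0.6685, 0.1235, 0.2133]
orientation: [-1.572, 0.0, -0.311]
ft_force: [-0.0, -0.4, -3.9]
gripper_width: 0.0183
t: 34.33
ee_pos: [0.6917, 0.0591, 0.2133]
orientation: [-1.571, 0.001, 0.108]
ft_force: [-0.8, -0.6, -3.7]
gripper_width: 0.0182
t: 34.5
ee_pos: [0.6917, 0.0602, 0.2133]
orientation: [-1.571, 0.0, 0.101]
ft_force: [0.6, 0.0, -4.3]
gripper_width: 0.0182
t 34.5 pos [0.6917 0.0602 0.2133] rpy [-1.571  0.     0.101] w 0.0182 F [ 0.6  0.  -4.3]
turn [ 0.0001 -0.0006 -0.0001] | shift before turn [ 0.143  4.017 -0.455] | shift after turn [ 0.14   4.017 -0.457]
scene 865.0 [329.7, 117.8, 372.9, 172.5] 0.87 (array([0.6904, 0.059 , 0.1229]), np.float64(0.344942182302475))
top 540.0 [315.2, 148.7, 358.0, 191.1] 0.53 (array([0.4955, 0.0754, 0.8385]), np.float64(2.3850693702697754))
```

```bash
python3 -m handwheel '[[[0.1,0.2,-0.2,0,0,0,0],[0.1,0.5,-0.21,0,0,0,0],[0,0.7,0,0,0,0,0],[0,0.7,0,0,0,0,0],[0,0.6,0,0,0,0,0],[0,0.4,0,0,0,0,0],[0,0.2,0,0,0,0,0],[0,0,0,0,0,0,0],[0,0,0,0,0,0,0]]]'
python3 - <<'E'
from fit import *
from go import plan
np.set_printoptions(precision=4,suppress=True)
plan(.6965,.0525,.133,.105)
s=r.sense(); z=s["ee_pos"][2]-.122
ST=[box(.028,.028,0,.02),box(.011,.011,.134,.164),box(.006,.006,.02,.134),np.array(box(.043,.005,.111,.121))-[.043,0,0],np.array(box(.006,.02,.096,.136))-[.086,0,0]]
a=shot("scene","zz")
for d in r.outline_of("scene","dial_stand_cap")[:1]: 
    m=d["pixels"].astype(np.float32); print(m.sum(),d["bbox"],d["confidence"],fit({"scene":m},ST,[*s["ee_pos"][:2],.12],z))
x,y=290,120
cv2.imwrite("pics/zc.png",cv2.resize(a[y:y+110,x:x+120],None,fx=5,fy=5,interpolation=cv2.INTER_CUBIC)[:,:,::-1])
E
```

```text
t: 35.45
ee_pos: [0.6967, 0.0533, 0.1477]
orientation: [-1.571, -0.0, 0.105]
ft_force: [-0.2, -0.1, -4.8]
gripper_width: 0.0183
t 35.45 pos [0.6967 0.0533 0.1477] rpy [-1.571 -0.     0.105] w 0.0183 F [-0.2 -0.1 -4.8]
turn [ 0. -0.  0.] | shift before turn [-0.014  0.734 -0.04 ] | shift after turn [-0.014  0.734 -0.04 ]
644.0 [333.0, 140.9, 370.7, 187.0] 0.59 (array([0.6944, 0.0525, 0.1476]), np.float64(0.5624029636383057))
```

View pics/zc.png

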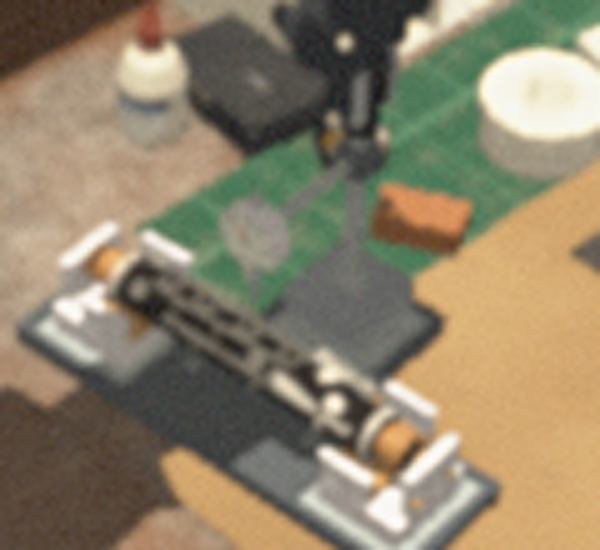

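```bash
python3 -m handwheel '[[[0,0.2,-0.03,0,0,0,0],[0,0.2,0,0,0,0,0],[0,0.15,0,0,0,0,0],[0,0,0,0,0,0,0]]]'
python3 -m handwheel '[[[0,0.07,0,0,0,0,0],[0,0.06,0,0,0,0,0],[0,0,0,0,0,0,0]]]'
```

```text
t: 35.88
ee_pos: [0.6962, 0.0529, 0.1356]
orientation: [-1.571, 0.001, 0.105]
ft_force: [-0.1, -0.6, -4.7]
gripper_width: 0.0179
t: 36.13
ee_pos: [0.6965, 0.0529, 0.1336]
orientation: [-1.571, 0.0, 0.105]
ft_force: [0.2, -0.1, -5.3]
gripper_width: 0.018
```

```bash
python3 -m handwheel '[[[0,0.05,0,0,0,0,0],[0,0,0,0,0,0,0]]]'; python3 -m handwheel '[[[0,0.05,0,0,0,0,0],[0,0,0,0,0,0,0]]]'
```

```text
t: 36.3
ee_pos: [0.6967, 0.0528, 0.1332]
orientation: [-1.571, -0.0, 0.105]
ft_force: [0.7, 0.1, -1.1]
gripper_width: 0.0182
t: 36.47
ee_pos: [0.6971, 0.0529, 0.1332]
orientation: [-1.571, -0.002, 0.105]
ft_force: [-3.1, 0.1, 11.0]
gripper_width: 0.0184
```

Seated on the floor (contact at the predicted height). Release gently and retreat upward.

```bash
python3 -m handwheel '[[[0,-0.03,0,0,0,0,0],[0,0,0,0,0,0,0.3],[0,0,0,0,0,0,0.4],[0,0,0,0,0,0,0.5],[0,0,0,0,0,0,0.5],[0,0,0,0,0,0,0.5],[0,-0.3,0,0,0,0,0.5],[0,-0.8,0,0,0,0,0.5],[0,-0.9,0,0,0,0,0.5],[0,-0.9,0,0,0,0,0.5]]]'
python3 -m handwheel '[[[0,-1,0,0,0,0,0.5],[-0.5,-1,0,0,0,0,0.5],[-1,-0.5,0,0,0,0,0.5],[-1,0,0.8,0,0,0,0.5],[-1,0,1,0,0,0,0.5],[-1,0,1,0,0,0,0.5],[-1,0,1,0,0,0,0.5],[-1,0,1,0,0,0,0.5],[-1,0,1,0,0,0,0.5],[0,0,1,0,0,0,0.5]]]'
python3 -m handwheel '[[[-1,0,1,0,0,0,0.5],[-1,0,1,0,0,0,0.5],[-1,0,1,0,0,0,0.5],[0,0,1,0,0,0,0.5],[0,0,1,0,0,0,0.5],[0,0,1,0,0,0,0.5],[0,0,0,0,0,0,0.5],[0,0,0,0,0,0,0.5]]]'
python3 - <<'E'
from fit import *
np.set_printoptions(precision=4,suppress=True)
ST=[box(.028,.028,0,.02),box(.011,.011,.134,.164),box(.006,.006,.02,.134),np.array(box(.043,.005,.111,.121))-[.043,0,0],np.array(box(.006,.02,.096,.136))-[.086,0,0]]
print(r.sense()["ee_pos"],r.sense()["ft_force"])
I={}
for c in("scene","top"):
  I[c]=shot(c,c+"F")
  print(c,"plate",plate({c:I[c]},[.609,.041,.119])[0] if 0 else "")
  for n,p0,P,z in(("dial_stand_cap",[.6955,.0515,.12],ST,.011),("left_cradle_center",[.5977,.1417,.13],[CR],.011),("right_cradle_center",[.6206,-.059,.11],[CR],.011),("clarinet_center",[.609,.042,.12],[box(.0185,.1145,.002,.034)],.035)):
    m=mask(c,n,proj(c,[p0[0],p0[1],z+.02]))
    if m is not None: print(c,n,fit({c:m},P,p0,z),m.sum())
  for n in("glue","brush"): print(n,[at(c,d["at"],0) for d in r.spot_point(c,n)[:1]])
a,b=I["scene"],I["top"]
cv2.imwrite("pics/F.png",np.hstack([cv2.resize(im[y:y+120,x:x+130],None,fx=3,fy=3,interpolation=cv2.INTER_CUBIC) for im,x,y in((a,285,115),(b,235,100))])[:,:,::-1])
E
```

```text
t: 37.3
ee_pos: [0.6965, 0.0528, 0.1916]
orientation: [-1.571, 0.0, 0.105]
ft_force: [0.4, -0.3, -0.2]
gripper_width: 0.0428
t: 38.13
ee_pos: [0.5305, 0.1731, 0.2416]
orientation: [-1.57, 0.0, 0.105]
ft_force: [0.8, 0.6, 0.3]
gripper_width: 0.0426
t: 38.8
ee_pos: [0.4607, 0.286, 0.2407]
orientation: [-1.571, -0.0, 0.107]
ft_force: [-0.1, -1.5, -0.1]
gripper_width: 0.0426
[0.4607 0.286  0.2407] [-0.1408 -1.5052 -0.1482]
scene plate 
scene dial_stand_cap (array([0.6951, 0.0521, 0.1349]), np.float64(0.3082737326622009)) 769.0
scene left_cradle_center (array([0.5921, 0.1452, 0.8761]), np.float64(0.9131048321723938)) 310.0
scene right_cradle_center (array([ 0.6206, -0.0591,  0.1113]), np.float64(0.42158859968185425)) 491.0
scene clarinet_center (array([0.6106, 0.0453, 0.0469]), np.float64(0.4536333978176117)) 922.0
glue [array([ 0.7456,  0.2923, -0.    ])]
brush [array([ 0.6931, -0.2423,  0.    ])]
top plate 
top dial_stand_cap (array([0.6967, 0.053 , 0.1249]), np.float64(0.12559281289577484)) 738.0
top left_cradle_center (array([0.5961, 0.1425, 0.196 ]), np.float64(0.548163652420044)) 388.0
top right_cradle_center (array([ 0.6203, -0.0592,  0.0277]), np.float64(0.6149305701255798)) 360.0
top clarinet_center (array([0.6111, 0.0417, 0.118 ]), np.float64(0.5587446093559265)) 932.0
glue [array([0.7358, 0.27  , 0.    ])]
brush [array([ 0.6902, -0.2419,  0.    ])]
```

View pics/F.png

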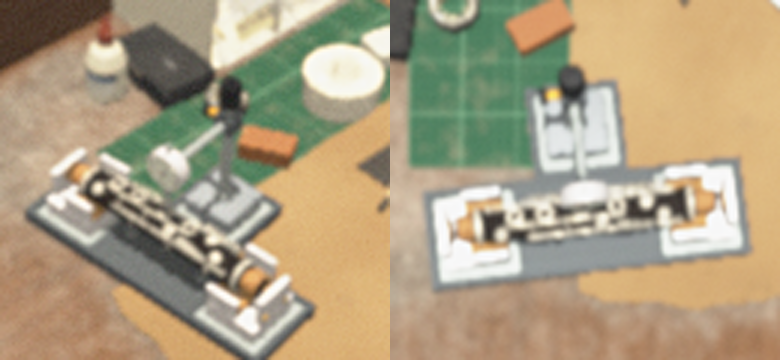

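```bash
python3 -c "
from plant import r
print(r.sense()['t'],r.hand_in())"
```

```text
the job is handed in; nothing more can be done
39.5 None
```

The set-up is in place and handed in at 39.5 s, inside the 96 s limit. I placed the left cradle, then the right cradle, then the joint, keys up, and the dial stand last. Everything is released and the gripper was raised clear of it all.

**Cradles:** both sat in their recesses within about 2 mm, measured with clear views before the joint went in. Tall walls are to the back and end stops outward.

**Joint:** it lies in both cradles with its middle at about (0.611, 0.042), against a target of (0.609, 0.041).

**Dial stand:** its foot is in the back recess, touching the floor at the expected height. Its yaw is about 0.125–0.135 rad, against 0.119 for the plate. The last picture shows the dial hanging over the middle of the joint. I did not measure the 5 mm plunger clearance directly.

**Glue and brush:** left where they were. The networks put them within about a centimetre of their first positions.

**What went wrong or disagreed:**
- **First grasp:** it pinched only the left cradle's tall wall and slid the cradle about 25 mm on the desk. The fingertips seem to sit about 17 mm further back than the reported tool point. I re-measured, gripped lower and set it down correctly.
- **Late cradle and joint readings:** with the joint lying in the cradles, the cradle outline fits became unreliable. One gave the left cradle a yaw of 0.88. The joint's yaw read 0.05 in one view and 0.12 in the other. I relied on the earlier fits and the picture.

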